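# Put the piled counter devices back on their chargers

### The job

Closing time at the dry cleaner's counter: the card terminal, barcode scanner, tag printer and telephone handset lie piled on one another. Take the pile apart and lay each device on its own charging base (same colour), foot on the contacts, fully down and flat; the terminal's paper cover stands open and must be shut before the terminal goes on its base. Set the devices down rather than dropping them, and do not knock over the sanitiser bottle.

Things in the scene. Friction and masses are not known exactly. Their poses are not given: they have to be found in the camera images.
- terminal: Black card terminal, 170 (x) x 66 (y) x 28 (z) mm, 0.35 kg, bottom of the pile, flat, keypad up; the head bears the paper cover (joint cover). Origin: centre of underside; z up, x towards the head. Foot (-x) end: charging contacts, its last 16 mm cut away underneath to 11 mm high. Grip it across the width, near the middle.
- cover (a joint): Terminal's grey paper cover, rad: 0 shut (flush), starts open past upright (2.0-2.3; stop 2.4). Hinge along the terminal's y through (83,0,24) mm in its frame. Cover 56 mm from hinge to free edge, 62 wide, 8 thick; shut, it lies from the hinge towards -x, top at z 28. Friction hinge (0.006 Nm, 0.15 N at the edge), stays where left: swing it over from behind, press it down.
- scanner: Yellow hand-held barcode scanner, 150 (x) x 60 (y) x 24 (z) mm, 0.26 kg, flat, across the terminal; screen at the head, keys at the foot. Origin: centre of underside; z up, x towards the head. Foot (-x) end: charging contacts, its last 16 mm cut away underneath to 11 mm high.
- printer: Red belt tag printer, 112 (x) x 64 (y) x 44 (z) mm, 0.34 kg, flat on the scanner; grey lid at the head, two round buttons at the foot. Origin: centre of underside; z up, x towards the head. Foot (-x) end: charging contacts, its last 16 mm cut away underneath to 11 mm high.
- phone: White cordless phone handset, 140 (x) x 48 (y) x 24 (z) mm, 0.14 kg, flat on top of the pile; greenish display at the head, keys at the foot. Origin: centre of underside; z up, x towards the head. Foot (-x) end: charging contacts, its last 16 mm cut away underneath to 11 mm high.
- terminal_base: Black charging base, fixed: plate 206 x 102 mm, 10 mm thick, made like the scanner's base but with the side walls 41-81 mm from the middle. Its head (+x) end has, instead of a leaning wall, an upright back stop, face 90 mm from the origin, 63 mm high above the counter: an open cover fouls it. Origin on the counter under the pocket's middle, x towards the head end.
- scanner_base: Yellow charging base, fixed: plate 186 x 96 mm, 10 mm thick. Origin on the counter under the pocket's middle. Device lies on the plate, origin over origin, x on x. At -x a contact bar (8 mm high, 12 long) fits under its foot; wrong way round it rides up. Walls at ends and corners: 15 mm high, flared 30 deg; play at floor: 5 mm along x, 4 across. No side walls within 31 mm of the middle.
- printer_base: Red charging base, fixed: plate 148 x 100 mm, 10 mm thick, made like the scanner's base (device on the plate, contact bar at -x); no side walls within 29 mm of the middle. Origin on the counter under the pocket's middle, x towards the head end.
- phone_base: White charging base, fixed: plate 176 x 84 mm, 10 mm thick, made like the scanner's base (device on the plate, contact bar at -x); no side walls within 29 mm of the middle. Origin on the counter under the pocket's middle, x towards the head end.
- sanitiser: Clear pump bottle of hand sanitiser standing loose beyond the work, 61 mm across, 155 mm high, spout 44 mm out. Origin: centre of underside, z up. To be left standing.
Things that resemble listed ones, but are neither listed nor needed, are in the scene too. What is shaped like the phone but purple is not meant. Leave any brown look-alike of the printer_base alone.

How it is judged:
By the outcome, as a careful person would: the job done as asked, in the order asked, and still so for the second after the job is handed in, with the robot touching nothing.
It also fails if it takes over 134 s, if anything falls off the work surface, if the arm or the gripper's body presses on something with over 40 N, if the wrist force passes 120 N, or if a joint passes its speed limit or range.

### The arm

A 6-joint arm with a two-finger parallel gripper is mounted at the origin on the work surface. World frame = base frame: x ahead of the robot, y to its left, z up, the work surface at z = 0. Lengths are in m, angles in degrees, forces in N, time in s.
With the tool pointing down it reaches from about 0.3 to 0.75 m from the base axis. Payload 8.5 kg.
Tool frame: the origin (TCP) lies on the centre line of the jaws, within the pads' length; the fingertips stand 17 mm ahead of it and the grasp point (between the pads) lies 2 mm behind it (env.tip_extent is the distance from the TCP to the fingertips, in m); z points along the fingers, y is the direction in which the jaws open and shut (so a half turn about z gives the same grasp; the last joint's range is limited). The gripper opens to 85 mm and grips with 20 to 120 N. Pads are 22 mm wide; open, the fingers measure 114 mm over their backs; the gripper's body (76 mm by 85 mm) begins 54 mm behind the grasp point. The pads swing forward as they close: fully open they stand 13 mm farther back than shut.
Start: joints at [59.169, 21.807, 74.336, -0, 83.858, -12.336], TCP at [0.174, 0.522, 0.248] pointing down, gripper open.
Joint ranges: [-178.18, 178.18], [-50.72, 133.34], [12.68, 142.11], [-81.47, 261.47], [9.98, 163.14], [-165.26, 165.26]. Speed limits (degrees/s): [136.94, 136.94, 180, 180, 180, 180].

### API

Orientations are given as a 3x3 rotation matrix whose columns are the frame's x, y, z axes.
In Python, from rig import telemetry, get_image, camera_params, close_job, env gives the robot as it stands.
- The arm moves only by the tool apply_moves, never from a script. Its argument "motion" is a list of rows, each an object of numbers: "tx", "ty", "tz": the shift along the tool's x, y, z in cm; "turn": the turn about the tool's z in degrees; "jaw": the gripper's target within -1 to 1 (fully open at 1, half-way at 0, shut at -1). In form: [{"tx": .., "ty": .., "tz": .., "turn": .., "jaw": ..}, ...]. A call has 1 to 5 rows; each row is the pose to reach, as a shift and turn from the pose measured when the call began, along the tool's axes at that moment; what a row does not reach only later rows make up. A row lasts 1/12 s, in which the tool goes at most 41.7 mm and 7.16 degrees, less where a joint would pass 70% of its speed; a pose out of reach is approached as far as the arm can. A call with a gripper value outside its range is refused whole. The fingers move at their own pace and stop on an object; "squeeze" is the grip in N (left out, the last holds). Time passes only in rows, so rows that repeat a pose let the fingers close. It gives the time, the measured TCP pose, the force and the opening at its end, in the units of the state.
- telemetry.observe(): the state, without advancing time (a new reading comes with each control period).
- get_image(name): name is "scene" or "side" or "wrist"; returns (picture, depth): 384x512x3 uint8, red, green, blue; 384x512 float32, m along the optical axis (not along the pixel's ray), 0 where there is no reading.
- camera_params(name): a dict with "fx", "fy", "cx", "cy" (pixels), "rvec" (rotation vector, rad) and "tvec" (3), from world to camera coordinates, as OpenCV has them. Camera axes: x right, y down, z forward; pixel columns grow to the right and rows downward; lengths in m; the calibration is good to about 2 mm. A picture is of the moment at which its call begins: read the wrist's pose just before it. camera_params takes no time and is no camera call; for the wrist camera it gives the pose at the moment of the call.
- close_job(): hands the job in, once; it reports no verdict.
The state is a dict: "time_s": time; "q": joint angles; "qvel": joint speeds; "joint_efforts": joint torques, N m; "position": TCP position; "tool_rot": TCP orientation; "ft_force": force on the tool from outside, world axes, zero at the start; "wrist_torque": the same for the moment, N m; "grip_width": finger opening in m.
Only numpy, scipy, OpenCV 4.12 (cv2) and the standard library are available. Lean on these libraries where they do the work, as an engineer would, in place of code of your own. Each camera call takes 0.05 s, during which the arm holds its last target. There are 200 camera calls.

## Working session

There is one attempt and no reset: what is moved stays moved. The work goes in short steps, Python scripts to look and compute and a tool call to move; the robot and the scene stay as the last step left them, time stands still between calls to the robot, and variables do not carry over. Pictures are saved under pics/ and viewed, about 12 in all and at most 16, crops included, and the job is handed in when it is done.

Besides the shell and the picture viewer there is one more tool, called after "Emit:" by a JSON object that holds its "name" and its "arguments". apply_moves: Moves the arm, as the interface text tells. Its arguments: {"type":"object","properties":{"motion":{"type":"array"},"squeeze":{"type":"number"}},"required":["motion"]}

```bash
mkdir -p pics; ls
cat > h.py <<'E'
import numpy as np, cv2
from rig import telemetry, get_image, camera_params, close_job, env
def snap(n,f):
    c=camera_params(n); im,d=get_image(n); cv2.imwrite(f'pics/{f}.png',im[:,:,::-1]); np.savez(f'pics/{f}.npz',im=im,d=d,**{k:np.array(v) for k,v in c.items()}); return im,d,c
def world(d,c,v0=None):
    R=cv2.Rodrigues(np.array(c['rvec'],float).reshape(3))[0]; t=np.array(c['tvec'],float).reshape(3)
    u,v=np.meshgrid(np.arange(d.shape[1]),np.arange(d.shape[0]))
    P=np.stack([(u-c['cx'])/c['fx']*d,(v-c['cy'])/c['fy']*d,d],-1)
    return (P-t)@R
def load(f):
    z=np.load(f'pics/{f}.npz'); return z['im'],z['d'],{k:z[k] for k in('fx','fy','cx','cy','rvec','tvec')}
E
python3 - <<'E'
from h import *
a=snap('scene','s0')[0]; b=snap('side','d0')[0]; w=snap('wrist','w0')[0]
for n,i in(('s',a),('d',b)): cv2.imwrite(f'pics/{n}0b.png',cv2.resize(i,(800,600),interpolation=cv2.INTER_CUBIC)[:,:,::-1])
print(telemetry.observe())
for n in('scene','side','wrist'):
    c=camera_params(n); R=cv2.Rodrigues(np.array(c['rvec'],float))[0]; print(n,-R.T@np.array(c['tvec']),R[2],c['fx'])
E
```

```text
pics
{'time_s': 0.15, 'q': array([ 5.91694701e+01,  2.18328008e+01,  7.43716981e+01,  1.58860522e-03,
        8.38568639e+01, -1.23342754e+01]), 'qvel': array([ 0.01158728, -0.01389051, -0.1722314 , -0.02625232, -0.05049248,
        0.00833525]), 'joint_efforts': array([ 2.35124629e-03, -4.48630321e+01, -2.31344622e+01, -1.13868189e-04,
        3.84548272e-03, -4.79814094e-05]), 'position': array([0.17436402, 0.52142533, 0.24786537]), 'tool_rot': array([[-9.48343376e-01,  3.17245194e-01, -5.72550090e-04],
       [ 3.17245608e-01,  9.48342978e-01, -9.05509586e-04],
       [ 2.55705293e-04, -1.04037302e-03, -9.99999426e-01]]), 'ft_force': array([ 0.5420845 ,  0.09608578, -0.08635446]), 'wrist_torque': array([ 0.01265333, -0.01072686, -0.03641266]), 'grip_width': 0.08534584480332541}
scene [ 1.38350657 -0.94203864  0.97775636] [-0.5060585   0.64813957 -0.56905175] 499.7000556225098
side [ 0.31558951 -0.83480218  1.0259023 ] [ 0.18366911  0.68517655 -0.70483952] 372.99487392189826
wrist [0.10041041 0.54602497 0.37307942] [ 0.28887851 -0.09818469 -0.95231769] 287.9798232916188
```

View pics/s0b.png

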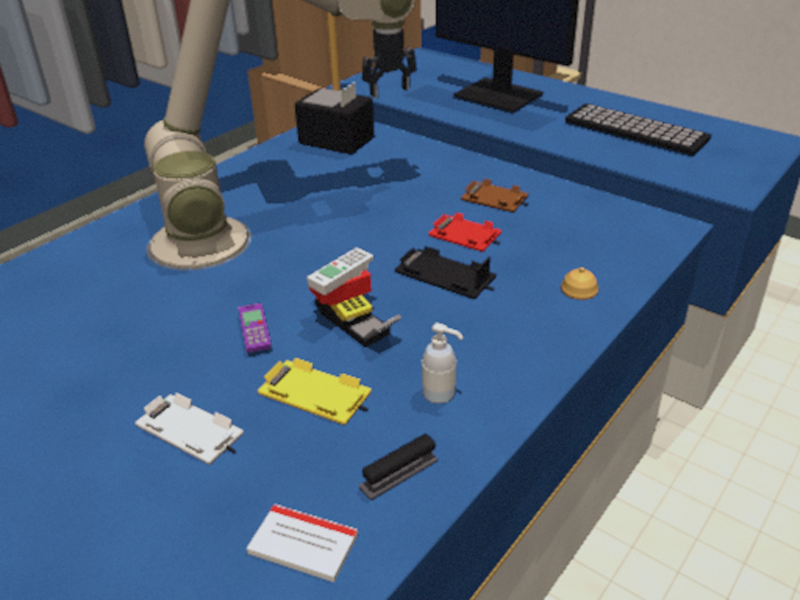

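View pics/d0b.png

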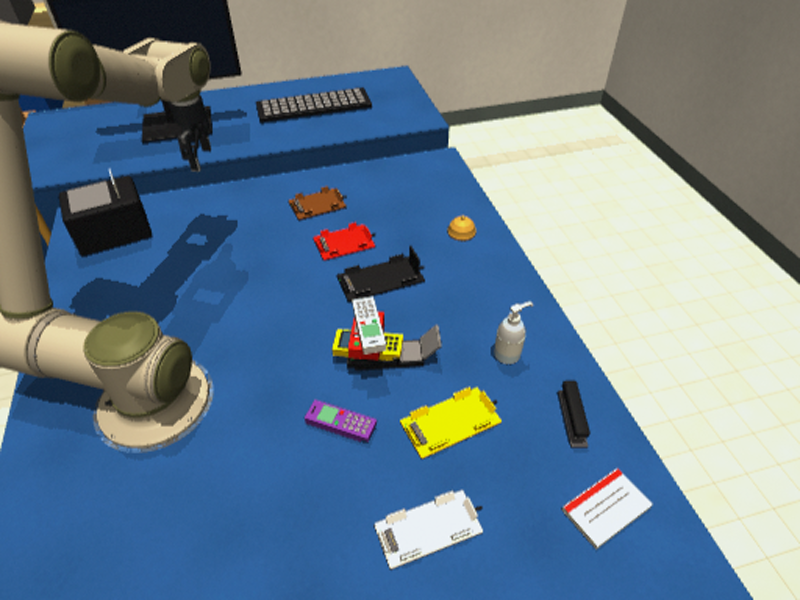

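The side view shows the pile at (370,335), with the phone on the red printer, the yellow scanner, and the black terminal, whose grey cover stands open at (430,345). The bases are white (428,528), yellow (450,420), black (380,278) and red (345,240). The purple phone (340,420) and brown base (317,203) are decoys. The bottle is at (510,335).

Run:
```python
from h import *
# ortho map from both cams
x0,x1,y0,y1=0.2,0.8,-0.4,0.45; s=1000
for f in('s0','d0'):
    im,d,c=load(f); k=4
    d4=cv2.resize(d,None,fx=k,fy=k,interpolation=cv2.INTER_NEAREST)
    c4=dict(c); 
    for n in('fx','fy'): c4[n]=c[n]*k
    for n in('cx','cy'): c4[n]=(c[n]+.5)*k-.5
    W=world(d4,c4); i4=cv2.resize(im,None,fx=k,fy=k,interpolation=cv2.INTER_NEAREST)
    m=(d4>0)&(W[...,0]>x0)&(W[...,0]<x1)&(W[...,1]>y0)&(W[...,1]<y1)&(W[...,2]<.2)
    P=W[m];C=i4[m];o=np.argsort(P[:,2]);P=P[o];C=C[o]
    M=np.zeros((int((x1-x0)*s),int((y1-y0)*s),3),np.uint8)
    M[((x1-P[:,0])*s-.5).astype(int),((y1-P[:,1])*s-.5).astype(int)]=C
    cv2.imwrite(f'pics/o_{f}.png',cv2.medianBlur(M,3)[:,:,::-1][:, :800])
    W=world(d,c); hsv=cv2.cvtColor(im,cv2.COLOR_RGB2HSV); H,S,V=hsv[...,0].astype(int),hsv[...,1],hsv[...,2]
    ok=(d>0)&(W[...,0]>x0)&(W[...,0]<x1)&(W[...,1]>y0)&(W[...,1]<y1)
    tab=ok&(W[...,2]<.004)&(H>95); print(f,'table z',np.median(W[...,2][tab]),W[...,2][tab].std())
    for n,mm in(('yel',(H>22)&(H<35)&(S>150)),('red',((H<5)|(H>175))&(S>150)),('white',(S<60)&(V>110)),('black',(V<50)&(S<120)),('brown',(H>5)&(H<18)&(S>100)&(V<180)),('purple',(H>130)&(H<160)&(S>100))):
        mm=(mm&ok&(W[...,2]>.005)).astype(np.uint8)
        nc,L,st,ce=cv2.connectedComponentsWithStats(mm)
        for j in range(1,nc):
            if st[j,4]<120: continue
            Q=W[L==j]; z=np.percentile(Q[:,2],[5,50,95]); 
            pl=Q[abs(Q[:,2]-z[1])<.004] if z[1]<.03 else Q[Q[:,2]>z[2]-.006]
            r=cv2.minAreaRect((pl[:,:2]*1000).astype(np.float32)); print(n,st[j,4],np.round(z*1000),np.round(r[0]),np.round(r[1]),round(r[2],1))
```

```text
s0 table z 0.0013814907524941672 0.0017382995462944134
yel 215 [30. 52. 57.] [517. -29.] [57. 49.] 68.1
yel 1542 [ 8. 12. 24.] [ 588. -224.] [185.  94.] 11.3
red 556 [ 8. 12. 25.] [496. 396.] [146. 101.] 5.7
red 347 [57. 75. 97.] [500.  -6.] [71. 20.] 84.1
white 551 [102. 120. 125.] [470. -10.] [144.  54.] 87.9
white 157 [17. 22. 70.] [554. -33.] [56. 39.] 74.8
white 838 [ 15.  82. 154.] [779. -86.] [42. 15.] 0.6
white 428 [ 8. 13. 26.] [ 474. -385.] [178.  30.] 0.0
black 993 [ 8. 12. 39.] [556. 227.] [206. 102.] 4.2
black 260 [ 6. 17. 29.] [503. -27.] [ 57. 170.] 79.8
purple 233 [16. 26. 29.] [ 370. -166.] [ 47. 147.] 54.0
d0 table z -8.295289329315818e-05 0.0019160044661782772
yel 173 [33. 51. 55.] [517. -29.] [61. 40.] 68.0
yel 1498 [ 7. 10. 23.] [ 587. -223.] [186.  96.] 11.0
red 511 [ 6. 11. 24.] [492. 397.] [143. 102.] 6.5
red 170 [66. 88. 99.] [439. -18.] [86. 26.] 78.2
white 417 [104. 120. 123.] [470. -10.] [142.  48.] 87.0
white 470 [ 17.  89. 153.] [779. -86.] [42. 15.] 11.4
white 265 [17. 22. 67.] [559. -31.] [59. 45.] 73.1
white 484 [ 7. 11. 24.] [ 474. -392.] [174.  27.] 5.0
black 892 [ 7. 11. 28.] [554. 229.] [201. 104.] 5.6
black 221 [ 8. 19. 30.] [495. -49.] [ 15. 165.] 77.6
purple 427 [11. 23. 27.] [ 371. -168.] [ 50. 141.] 54.0
```

View pics/o_d0.png

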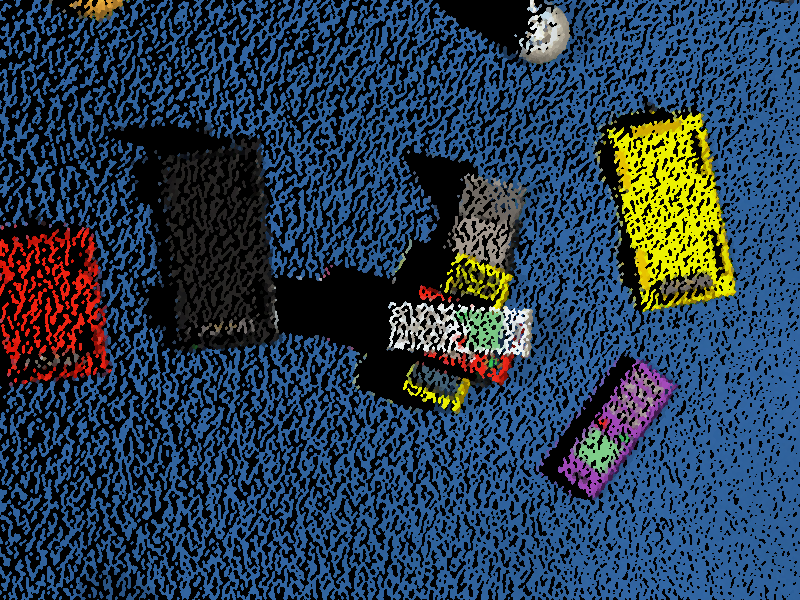

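```bash
cat >> h.py <<'E'
import json
def plan(x,y,z,yaw,start=None,maxd=.19,maxt=33):
    """print calls (rows identical, n rows) from current pose to target; yaw = world yaw of tool y, deg"""
    s=telemetry.observe(); p=np.array(s['position']); R=np.array(s['tool_rot']); yw=np.degrees(np.arctan2(R[1,1],R[0,1]))
    if start: p=np.array(start[:3]); yw=start[3]
    t=np.array([x,y,z]); dy=(yaw-yw+180)%360-180; dd=np.linalg.norm(t-p)
    n=max(1,int(np.ceil(max(dd/maxd,abs(dy)/maxt))))
    print('from',np.round(p,4),round(yw,2),'F',np.round(s['ft_force'],1),'w',round(s['grip_width'],4),'t',round(s['time_s'],2),'q',np.round(s['q'],0))
    for i in range(n):
        a=np.radians(yw+dy*i/n); d=(t-p)/n
        X=np.array([-np.sin(a),np.cos(a),0]);Y=np.array([np.cos(a),np.sin(a),0])
        print({'tx':round(100*d@X,2),'ty':round(100*d@Y,2),'tz':round(-100*d[2],2),'turn':round(-dy/n,2)},'rows',int(np.ceil(max(np.linalg.norm(d)/.0417,abs(dy/n)/7.16))))
E
python3 - <<'E'
from h import *
plan(.47,-.01,.33,-2.5)
for f in('s0','d0'):
    im,d,c=load(f);W=world(d,c); hsv=cv2.cvtColor(im,cv2.COLOR_RGB2HSV); H,S,V=hsv[...,0].astype(int),hsv[...,1],hsv[...,2]
    for n,mm,b in(('yel',(H>22)&(H<35)&(S>150),(.588,-.223)),('red',((H<5)|(H>175))&(S>150),(.494,.397)),('white',(S<60)&(V>110),(.474,-.42)),('black',(V<60)&(S<120),(.555,.228))):
        m=mm&(d>0)&(abs(W[...,2]-.010)<.006)&(np.hypot(W[...,0]-b[0],W[...,1]-b[1])<.13)
        Q=(W[m][:,:2]*1000).astype(np.float32)
        r=cv2.minAreaRect(Q)
        # trimmed extents at best yaw
        best=None
        for a in np.arange(-10,25,.5):
            t=np.radians(a);A=Q@np.array([[np.cos(t),-np.sin(t)],[np.sin(t),np.cos(t)]])
            lo,hi=np.percentile(A,1.0,axis=0),np.percentile(A,99.0,axis=0);k=np.prod(hi-lo)
            if best is None or k<best[0]: best=(k,a,(lo+hi)/2@np.array([[np.cos(t),np.sin(t)],[-np.sin(t),np.cos(t)]]),hi-lo)
        print(f,n,m.sum(),np.round(r[0]),np.round(r[1]),round(r[2],1),'| trim',best[1],np.round(best[2],1),np.round(best[3]))
E
```

```text
from [0.1744 0.5214 0.2479] 71.5 F [ 0.5  0.1 -0.1] w 0.0853 t 0.15 q [ 59.  22.  74.   0.  84. -12.]
{'tx': np.float64(-11.22), 'ty': np.float64(-10.25), 'tz': np.float64(-2.05), 'turn': np.float64(18.5)} rows 4
{'tx': np.float64(-13.9), 'ty': np.float64(-6.16), 'tz': np.float64(-2.05), 'turn': np.float64(18.5)} rows 4
{'tx': np.float64(-15.14), 'ty': np.float64(-1.43), 'tz': np.float64(-2.05), 'turn': np.float64(18.5)} rows 4
{'tx': np.float64(-14.81), 'ty': np.float64(3.44), 'tz': np.float64(-2.05), 'turn': np.float64(18.5)} rows 4
s0 yel 1301 [ 589. -223.] [184.  96.] 10.7 | trim 11.0 [ 590.1 -225.1] [178.  90.]
s0 red 467 [494. 400.] [149. 108.] 8.1 | trim 5.0 [495.6 396.1] [140.  99.]
s0 white 1295 [ 467. -417.] [201.  94.] 6.0 | trim 5.5 [ 477.2 -420.6] [173.  82.]
s0 black 791 [560. 228.] [215. 104.] 4.2 | trim 4.0 [557.6 227.7] [198.  96.]
d0 yel 1311 [ 592. -222.] [197.  96.] 11.0 | trim 11.5 [ 586.2 -223.7] [180.  92.]
d0 red 446 [494. 400.] [147. 104.] 8.5 | trim 8.0 [492.3 398.6] [141. 100.]
d0 white 1629 [ 476. -418.] [176.  92.] 6.7 | trim 5.5 [ 476.4 -421.1] [171.  81.]
d0 black 766 [561. 230.] [217. 105.] 5.4 | trim 6.5 [552.  229.1] [196.  99.]
```

Emit:
{"name": "apply_moves", "arguments": {"motion": [{"tx":-11.2,"ty":-10.2,"tz":-2,"turn":18.5},{"tx":-11.2,"ty":-10.2,"tz":-2,"turn":18.5},{"tx":-11.2,"ty":-10.2,"tz":-2,"turn":18.5},{"tx":-11.2,"ty":-10.2,"tz":-2,"turn":18.5}]}}

```text
invalid input
```

Emit:
{"name": "apply_moves", "arguments": {"motion": [{"tx":-13.9,"ty":-6.2,"tz":-2,"turn":18.5},{"tx":-13.9,"ty":-6.2,"tz":-2,"turn":18.5},{"tx":-13.9,"ty":-6.2,"tz":-2,"turn":18.5},{"tx":-13.9,"ty":-6.2,"tz":-2,"turn":18.5}]}}

```text
invalid input
```

Emit:
{"name": "apply_moves", "arguments": {"motion": [{"tx":-15.1,"ty":-1.4,"tz":-2,"turn":18.5},{"tx":-15.1,"ty":-1.4,"tz":-2,"turn":18.5},{"tx":-15.1,"ty":-1.4,"tz":-2,"turn":18.5},{"tx":-15.1,"ty":-1.4,"tz":-2,"turn":18.5}]}}

```text
invalid input
```

Emit:
{"name": "apply_moves", "arguments": {"motion": [{"tx":-14.8,"ty":3.4,"tz":-2,"turn":18.5},{"tx":-14.8,"ty":3.4,"tz":-2,"turn":18.5},{"tx":-14.8,"ty":3.4,"tz":-2,"turn":18.5},{"tx":-14.8,"ty":3.4,"tz":-2,"turn":18.5}]}}

```text
invalid input
```

Run:
```python
from h import *
plan(.47,-.01,.33,-2.5)
im,d,c=snap('wrist','w1'); cv2.imwrite('pics/w1b.png',cv2.resize(im,(800,600),interpolation=cv2.INTER_CUBIC)[:,:,::-1])
```

```text
from [0.1744 0.5214 0.2479] 71.5 F [ 0.5  0.1 -0.1] w 0.0853 t 0.15 q [ 59.  22.  74.   0.  84. -12.]
{'tx': np.float64(-11.22), 'ty': np.float64(-10.25), 'tz': np.float64(-2.05), 'turn': np.float64(18.5)} rows 4
{'tx': np.float64(-13.9), 'ty': np.float64(-6.16), 'tz': np.float64(-2.05), 'turn': np.float64(18.5)} rows 4
{'tx': np.float64(-15.14), 'ty': np.float64(-1.43), 'tz': np.float64(-2.05), 'turn': np.float64(18.5)} rows 4
{'tx': np.float64(-14.81), 'ty': np.float64(3.44), 'tz': np.float64(-2.05), 'turn': np.float64(18.5)} rows 4
```

View pics/w1b.png

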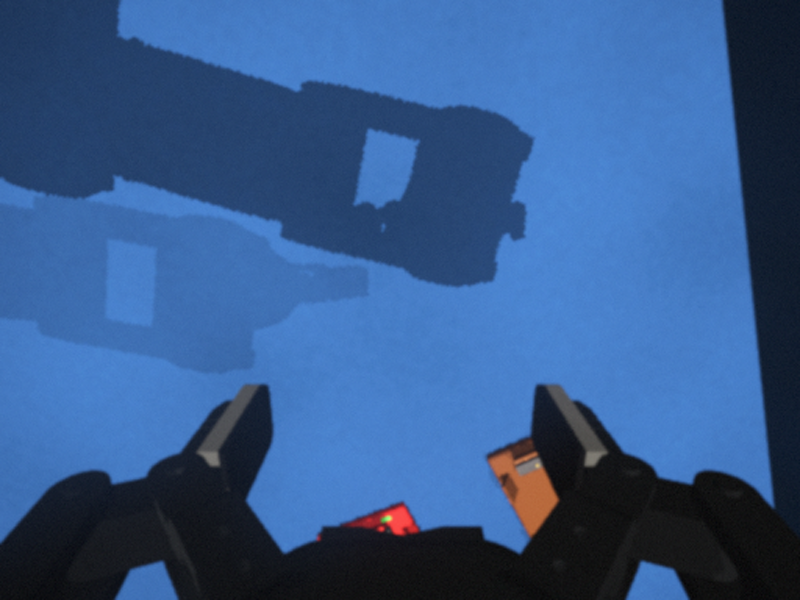

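The moves were refused, so I'll give every field. The wrist picture shows only empty counter, with part of the red base (380,520) and the brown one (525,470).

Emit:
{"name": "apply_moves", "arguments": {"motion": [{"tx":-11.2,"ty":-10.2,"tz":-2,"turn":18.5,"jaw":1},{"tx":-11.2,"ty":-10.2,"tz":-2,"turn":18.5,"jaw":1},{"tx":-11.2,"ty":-10.2,"tz":-2,"turn":18.5,"jaw":1},{"tx":-11.2,"ty":-10.2,"tz":-2,"turn":18.5,"jaw":1}], "squeeze": 60}}

```text
time_s: 0.53
position: [0.249, 0.3869, 0.2683]
tool_rot: [[-0.796, 0.605, -0.0], [0.605, 0.796, -0.001], [-0.001, -0.001, -1.0]]
ft_force: [0.5, -0.0, 0.6]
grip_width: 0.0853
```

Emit:
{"name": "apply_moves", "arguments": {"motion": [{"tx":-13.9,"ty":-6.2,"tz":-2,"turn":18.5,"jaw":1},{"tx":-13.9,"ty":-6.2,"tz":-2,"turn":18.5,"jaw":1},{"tx":-13.9,"ty":-6.2,"tz":-2,"turn":18.5,"jaw":1},{"tx":-13.9,"ty":-6.2,"tz":-2,"turn":18.5,"jaw":1}]}}

```text
time_s: 0.87
position: [0.3229, 0.251, 0.2889]
tool_rot: [[-0.558, 0.83, 0.0], [0.83, 0.558, -0.002], [-0.002, -0.0, -1.0]]
ft_force: [-0.3, 2.0, -0.3]
grip_width: 0.0855
```

Emit:
{"name": "apply_moves", "arguments": {"motion": [{"tx":-15.1,"ty":-1.4,"tz":-2,"turn":18.5,"jaw":1},{"tx":-15.1,"ty":-1.4,"tz":-2,"turn":18.5,"jaw":1},{"tx":-15.1,"ty":-1.4,"tz":-2,"turn":18.5,"jaw":1},{"tx":-15.1,"ty":-1.4,"tz":-2,"turn":18.5,"jaw":1}]}}

```text
time_s: 1.2
position: [0.3965, 0.1153, 0.3096]
tool_rot: [[-0.261, 0.965, 0.001], [0.965, 0.261, -0.002], [-0.002, 0.001, -1.0]]
ft_force: [0.0, -0.1, 0.3]
grip_width: 0.0851
```

Emit:
{"name": "apply_moves", "arguments": {"motion": [{"tx":-14.8,"ty":3.4,"tz":-2,"turn":18.5,"jaw":1},{"tx":-14.8,"ty":3.4,"tz":-2,"turn":18.5,"jaw":1},{"tx":-14.8,"ty":3.4,"tz":-2,"turn":18.5,"jaw":1},{"tx":-14.8,"ty":3.4,"tz":-2,"turn":18.5,"jaw":1}]}}

```text
time_s: 1.53
position: [0.4688, -0.0216, 0.3301]
tool_rot: [[0.065, 0.998, 0.001], [0.998, -0.065, -0.002], [-0.002, 0.002, -1.0]]
ft_force: [0.4, 0.5, -1.0]
grip_width: 0.0856
```

Run:
```python
from h import *
plan(.47,-.01,.33,-2.5)
im,d,c=snap('wrist','w2'); cv2.imwrite('pics/w2b.png',cv2.resize(im,(800,600),interpolation=cv2.INTER_CUBIC)[:,:,::-1])
```

```text
from [ 0.4688 -0.0216  0.3301] -3.74 F [ 0.4  0.5 -1. ] w 0.0856 t 1.53 q [-17.  11.  77.  -0.  92. -13.]
{'tx': np.float64(1.17), 'ty': np.float64(0.05), 'tz': np.float64(0.01), 'turn': np.float64(-1.24)} rows 1
```

View pics/w2b.png

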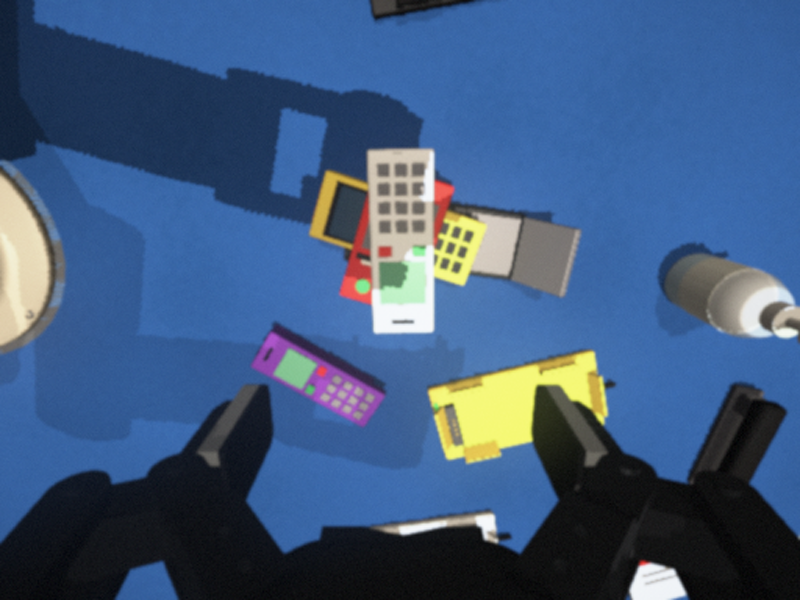

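Close view: the white phone is on top with its head and display down at (402,285). The red printer's green button shows at (362,286). The scanner's screen is at (345,210) and its keys at (458,243). The terminal cover is at (540,250). The purple decoy (320,375) is clearly separate, so the white phone is the one to take.

```bash
cat >> h.py <<'E'
def rect(W,m,yr=None):
    Q=(W[m][:,:2]*1000).astype(np.float32); best=None
    for a in np.arange(*(yr or (0,180,.5))):
        t=np.radians(a);A=Q@np.array([[np.cos(t),-np.sin(t)],[np.sin(t),np.cos(t)]])
        lo,hi=np.percentile(A,.7,axis=0),np.percentile(A,99.3,axis=0);k=np.prod(hi-lo)
        if (hi-lo)[0]<(hi-lo)[1]: continue
        if best is None or k<best[0]: best=(k,a,np.round((lo+hi)/2@np.array([[np.cos(t),np.sin(t)],[-np.sin(t),np.cos(t)]]),1),np.round(hi-lo,1))
    return m.sum(),best[1:],'z',round(1000*np.median(W[m][:,2]),1)
def hs(im):
    hsv=cv2.cvtColor(im,cv2.COLOR_RGB2HSV).astype(int); return hsv[...,0],hsv[...,1],hsv[...,2]
E
python3 - <<'E'
from h import *
for f in('s0','d0','w2'):
    im,d,c=load(f);W=world(d,c);H,S,V=hs(im)
    near=(d>0)&(np.hypot(W[...,0]-.47,W[...,1]+.01)<.12)
    print(f,'phone',rect(W,near&(W[...,2]>.108)&(W[...,2]<.14)))
    y=(H>22)&(H<35)&(S>150)&(d>0)&(abs(W[...,2]-.010)<.006)&(W[...,1]<-.1)
    if f=='w2':print('ybase',rect(W,y,(0,25,.5)))
plan(.470,-.010,.200,-2.5)
E
```

```text
s0 phone (np.int64(522), (np.float64(87.5), array([470.6,  -9.6]), array([140.9,  51.4])), 'z', np.float64(121.3))
d0 phone (np.int64(493), (np.float64(87.0), array([470.1, -11. ]), array([140.9,  47.2])), 'z', np.float64(120.2))
w2 phone (np.int64(4740), (np.float64(87.5), array([469.4,  -8.2]), array([137. ,  46.7])), 'z', np.float64(120.1))
ybase (np.int64(496), (np.float64(11.5), array([ 588.3, -217.3]), array([172.5,  88.1])), 'z', np.float64(10.3))
from [ 0.4709 -0.0249  0.3301] -3.7 F [-0.2 -3.4  0.1] w 0.0855 t 1.58 q [-17.  11.  77.  -0.  92. -14.]
{'tx': np.float64(1.48), 'ty': np.float64(-0.19), 'tz': np.float64(13.01), 'turn': np.float64(-1.2)} rows 4
```

Emit:
{"name": "apply_moves", "arguments": {"motion": [{"tx":1.5,"ty":-0.2,"tz":13,"turn":-1.2,"jaw":1},{"tx":1.5,"ty":-0.2,"tz":13,"turn":-1.2,"jaw":1},{"tx":1.5,"ty":-0.2,"tz":13,"turn":-1.2,"jaw":1},{"tx":1.5,"ty":-0.2,"tz":13,"turn":-1.2,"jaw":1},{"tx":1.5,"ty":-0.2,"tz":13,"turn":-1.2,"jaw":1}]}}

```text
time_s: 2.0
position: [0.4695, -0.0101, 0.199]
tool_rot: [[0.043, 0.999, -0.002], [0.999, -0.043, -0.003], [-0.003, -0.002, -1.0]]
ft_force: [0.3, 1.0, 0.8]
grip_width: 0.0854
```

Run:
```python
from h import *
print(env.tip_extent); plan(.470,-.0095,.114,-2.5)
```

```text
0.017
from [ 0.4695 -0.0101  0.199 ] -2.48 F [0.3 1.  0.8] w 0.0854 t 2.0 q [-16.  17.  91.  -0.  72. -13.]
{'tx': np.float64(0.06), 'ty': np.float64(0.05), 'tz': np.float64(8.5), 'turn': np.float64(0.02)} rows 3
```

Emit:
{"name": "apply_moves", "arguments": {"motion": [{"tx":0,"ty":0,"tz":4,"turn":0,"jaw":1},{"tx":0,"ty":0,"tz":7,"turn":0,"jaw":1},{"tx":0,"ty":0,"tz":8.5,"turn":0,"jaw":1},{"tx":0,"ty":0,"tz":8.5,"turn":0,"jaw":1},{"tx":0,"ty":0,"tz":8.5,"turn":0,"jaw":-1}], "squeeze": 40}}

```text
time_s: 2.42
position: [0.4708, -0.0107, 0.116]
tool_rot: [[0.043, 0.999, 0.001], [0.999, -0.043, -0.004], [-0.004, 0.001, -1.0]]
ft_force: [0.6, -1.4, 0.6]
grip_width: 0.0753
```

Emit:
{"name": "apply_moves", "arguments": {"motion": [{"tx":0,"ty":0,"tz":0,"turn":0,"jaw":-1},{"tx":0,"ty":0,"tz":0,"turn":0,"jaw":-1},{"tx":0,"ty":0,"tz":0,"turn":0,"jaw":-1},{"tx":0,"ty":0,"tz":0,"turn":0,"jaw":-1},{"tx":0,"ty":0,"tz":0,"turn":0,"jaw":-1}]}}

```text
time_s: 2.83
position: [0.472, -0.011, 0.1183]
tool_rot: [[0.043, 0.999, 0.005], [0.999, -0.043, -0.005], [-0.005, 0.006, -1.0]]
ft_force: [-1.0, -0.2, 9.9]
grip_width: 0.0472
```

Emit:
{"name": "apply_moves", "arguments": {"motion": [{"tx":0,"ty":0,"tz":0,"turn":0,"jaw":-1},{"tx":0,"ty":0,"tz":-1,"turn":0,"jaw":-1},{"tx":0,"ty":0,"tz":-3,"turn":0,"jaw":-1},{"tx":0,"ty":0,"tz":-7,"turn":0,"jaw":-1},{"tx":0,"ty":0,"tz":-10,"turn":0,"jaw":-1}]}}

```text
time_s: 3.25
position: [0.4714, -0.0105, 0.2212]
tool_rot: [[0.043, 0.999, 0.007], [0.999, -0.043, -0.005], [-0.005, 0.007, -1.0]]
ft_force: [1.6, -0.4, -1.5]
grip_width: 0.0475
```

Run:
```python
from h import *
plan(.470,-.22,.26,-2.5)
im,d,c=snap('wrist','w3'); a=snap('side','d1')[0]
cv2.imwrite('pics/w3b.png',np.hstack([cv2.resize(im,(400,300)),cv2.resize(a[130:330,180:380],(300,300))])[:,:,::-1])
```

```text
from [ 0.4714 -0.0105  0.2212] -2.46 F [ 1.6 -0.4 -1.5] w 0.0475 t 3.25 q [-16.  15.  89.  -0.  75. -13.]
{'tx': np.float64(-10.47), 'ty': np.float64(0.38), 'tz': np.float64(-1.94), 'turn': np.float64(0.02)} rows 3
{'tx': np.float64(-10.47), 'ty': np.float64(0.38), 'tz': np.float64(-1.94), 'turn': np.float64(0.02)} rows 3
```

View pics/w3b.png

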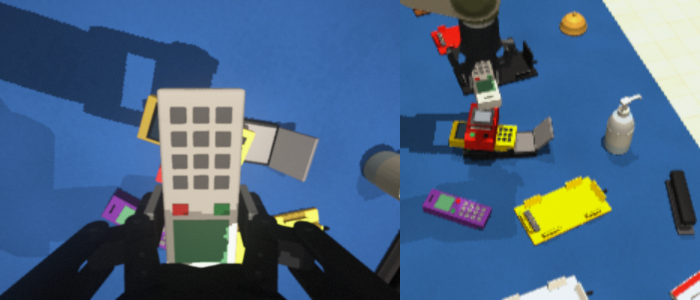

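The phone is held level with the pile undisturbed. The printer's grey lid now shows on the camera side (480,115 in the composite). I'll carry the phone to the white base.

Run:
```python
from h import *
plan(.478,-.421,.12,95.5)
im,d,c=load('d1');W=world(d,c);H,S,V=hs(im)
near=(d>0)&(np.hypot(W[...,0]-.47,W[...,1]+.01)<.1)
print(rect(W,near&(W[...,2]>.088)&(W[...,2]<.102)))
```

```text
from [ 0.4732 -0.0109  0.2235] -2.44 F [-0.3 -0.4 -1.9] w 0.047 t 3.35 q [-16.  15.  89.  -0.  75. -13.]
{'tx': np.float64(-13.65), 'ty': np.float64(0.74), 'tz': np.float64(3.45), 'turn': np.float64(-32.65)} rows 5
{'tx': np.float64(-11.89), 'ty': np.float64(-6.74), 'tz': np.float64(3.45), 'turn': np.float64(-32.65)} rows 5
{'tx': np.float64(-6.38), 'ty': np.float64(-12.09), 'tz': np.float64(3.45), 'turn': np.float64(-32.65)} rows 5
(np.int64(453), (np.float64(69.0), array([464.3, -13.4]), array([109.5,  63.1])), 'z', np.float64(96.2))
```

Emit:
{"name": "apply_moves", "arguments": {"motion": [{"tx":-3,"ty":0,"tz":0,"turn":-6,"jaw":-1},{"tx":-7,"ty":0.2,"tz":0,"turn":-13,"jaw":-1},{"tx":-10,"ty":0.4,"tz":0,"turn":-20,"jaw":-1},{"tx":-13.6,"ty":0.7,"tz":0,"turn":-27,"jaw":-1},{"tx":-13.6,"ty":0.7,"tz":0,"turn":-32.6,"jaw":-1}]}}

```text
time_s: 3.77
position: [0.4745, -0.1519, 0.2242]
tool_rot: [[-0.504, 0.864, 0.016], [0.864, 0.504, -0.01], [-0.016, 0.009, -1.0]]
ft_force: [-1.0, 0.1, -1.4]
grip_width: 0.0472
```

Emit:
{"name": "apply_moves", "arguments": {"motion": [{"tx":-3,"ty":-2,"tz":1,"turn":-6.5,"jaw":-1},{"tx":-6,"ty":-3.5,"tz":2,"turn":-13,"jaw":-1},{"tx":-9,"ty":-5,"tz":3,"turn":-20,"jaw":-1},{"tx":-11.9,"ty":-6.7,"tz":3,"turn":-27,"jaw":-1},{"tx":-11.9,"ty":-6.7,"tz":3,"turn":-32.6,"jaw":-1}]}}

```text
time_s: 4.18
position: [0.4765, -0.2938, 0.1942]
tool_rot: [[-0.891, 0.454, 0.015], [0.454, 0.891, -0.01], [-0.018, -0.003, -1.0]]
ft_force: [-0.6, -0.1, -1.1]
grip_width: 0.0473
```

Emit:
{"name": "apply_moves", "arguments": {"motion": [{"tx":-1.5,"ty":-3,"tz":1,"turn":-6.5,"jaw":-1},{"tx":-3,"ty":-6,"tz":2,"turn":-13,"jaw":-1},{"tx":-4.5,"ty":-9,"tz":3,"turn":-20,"jaw":-1},{"tx":-6.4,"ty":-12.1,"tz":4,"turn":-27,"jaw":-1},{"tx":-6.4,"ty":-12.1,"tz":5,"turn":-32.6,"jaw":-1}]}}

```text
time_s: 4.6
position: [0.4783, -0.4369, 0.1441]
tool_rot: [[-0.995, -0.099, 0.015], [-0.099, 0.995, -0.013], [-0.014, -0.014, -1.0]]
ft_force: [-0.3, -0.0, -1.1]
grip_width: 0.0471
```

Run:
```python
from h import *
im,d,c=snap('wrist','w4'); a,d2,c2=snap('side','d2')
cv2.imwrite('pics/w4b.png',np.hstack([cv2.resize(im,(440,330)),cv2.resize(a[220:384,180:344],(330,330))])[:,:,::-1])
W=world(d2,c2); near=(d2>0)&(np.hypot(W[...,0]-.478,W[...,1]+.421)<.09)
z=telemetry.observe()['position'][2]
print('z hist',np.histogram(W[near][:,2],np.arange(0,.2,.01)))
plan(.478,-.421,.05,95.5)
```

```text
z hist (array([1032,  557,  115,    0,    0,    0,    0,    0,    0,    0,    0,
          0,   45,   97,  734,    7,    2,   30,   21]), array([0.  , 0.01, 0.02, 0.03, 0.04, 0.05, 0.06, 0.07, 0.08, 0.09, 0.1 ,
       0.11, 0.12, 0.13, 0.14, 0.15, 0.16, 0.17, 0.18, 0.19]))
from [ 0.4782 -0.4315  0.1429] 95.52 F [ 0.1  0.9 -1.5] w 0.0472 t 4.7 q [ -53.   36.   68.    0.   76. -148.]
{'tx': np.float64(-0.08), 'ty': np.float64(1.05), 'tz': np.float64(9.29), 'turn': np.float64(0.02)} rows 3
```

View pics/w4b.png

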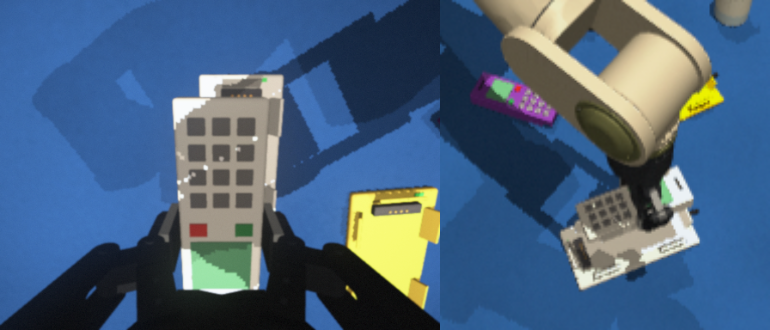

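Emit:
{"name": "apply_moves", "arguments": {"motion": [{"tx":-0.1,"ty":1,"tz":0,"turn":0,"jaw":-1},{"tx":-0.1,"ty":1,"tz":3,"turn":0,"jaw":-1},{"tx":-0.1,"ty":1,"tz":6,"turn":0,"jaw":-1},{"tx":-0.1,"ty":1,"tz":9.0,"turn":0,"jaw":-1},{"tx":-0.1,"ty":1,"tz":9.0,"turn":0,"jaw":-1}]}}

```text
time_s: 5.12
position: [0.4779, -0.4181, 0.0483]
tool_rot: [[-0.995, -0.095, 0.006], [-0.095, 0.995, 0.001], [-0.006, 0.001, -1.0]]
ft_force: [-0.7, 0.4, -1.9]
grip_width: 0.0476
```

Run:
```python
from h import *
plan(.478,-.421,.034,95.5)
```

```text
from [ 0.4779 -0.4181  0.0483] 95.46 F [-0.7  0.4 -1.9] w 0.0476 t 5.12 q [ -52.   41.   75.    0.   64. -148.]
{'tx': np.float64(0.02), 'ty': np.float64(-0.29), 'tz': np.float64(1.43), 'turn': np.float64(-0.04)} rows 1
```

Tilt is settled. I'll lower slowly.

Emit:
{"name": "apply_moves", "arguments": {"motion": [{"tx":0,"ty":-0.3,"tz":0.4,"turn":0,"jaw":-1},{"tx":0,"ty":-0.3,"tz":0.8,"turn":0,"jaw":-1},{"tx":0,"ty":-0.3,"tz":1.2,"turn":0,"jaw":-1},{"tx":0,"ty":-0.3,"tz":1.4,"turn":0,"jaw":-1},{"tx":0,"ty":-0.3,"tz":1.4,"turn":0,"jaw":-1}]}}

```text
time_s: 5.53
position: [0.4785, -0.4212, 0.0349]
tool_rot: [[-0.995, -0.095, 0.007], [-0.095, 0.995, 0.0], [-0.007, -0.0, -1.0]]
ft_force: [0.0, -0.7, -1.1]
grip_width: 0.0465
```

Emit:
{"name": "apply_moves", "arguments": {"motion": [{"tx":0,"ty":0,"tz":0.1,"turn":0,"jaw":-1},{"tx":0,"ty":0,"tz":0.2,"turn":0,"jaw":-1},{"tx":0,"ty":0,"tz":0.3,"turn":0,"jaw":-1}]}}

```text
time_s: 5.78
position: [0.4786, -0.4214, 0.0324]
tool_rot: [[-0.995, -0.095, 0.007], [-0.095, 0.996, -0.0], [-0.007, -0.001, -1.0]]
ft_force: [-1.7, 2.7, 16.3]
grip_width: 0.0471
```

Emit:
{"name": "apply_moves", "arguments": {"motion": [{"tx":0,"ty":0,"tz":0,"turn":0,"jaw":0.3},{"tx":0,"ty":0,"tz":0,"turn":0,"jaw":0.7},{"tx":0,"ty":0,"tz":0,"turn":0,"jaw":0.7},{"tx":0,"ty":0,"tz":-0.5,"turn":0,"jaw":0.7},{"tx":0,"ty":0,"tz":-3,"turn":0,"jaw":0.7}]}}

```text
time_s: 6.2
position: [0.4772, -0.4199, 0.0595]
tool_rot: [[-0.996, -0.094, 0.003], [-0.094, 0.996, 0.005], [-0.003, 0.005, -1.0]]
ft_force: [0.4, 0.4, -0.2]
grip_width: 0.0725
```

Emit:
{"name": "apply_moves", "arguments": {"motion": [{"tx":0,"ty":0,"tz":-4,"turn":0,"jaw":1},{"tx":0,"ty":0,"tz":-8,"turn":0,"jaw":1},{"tx":0,"ty":0,"tz":-12,"turn":0,"jaw":1},{"tx":0,"ty":0,"tz":-15,"turn":0,"jaw":1},{"tx":0,"ty":0,"tz":-15,"turn":0,"jaw":1}]}}

```text
time_s: 6.62
position: [0.478, -0.4222, 0.2172]
tool_rot: [[-0.995, -0.095, 0.011], [-0.095, 0.995, -0.005], [-0.01, -0.006, -1.0]]
ft_force: [0.7, -0.4, 0.2]
grip_width: 0.0852
```

Run:
```python
from h import *
im,d,c=snap('wrist','w5')
W=world(d,c)
for n,(im,d,c) in {'w':(im,d,c),'side':snap('side','d3'),'sc':snap('scene','s3')}.items():
    W=world(d,c);near=(d>0)&(np.hypot(W[...,0]-.478,W[...,1]+.421)<.09)
    top=near&(W[...,2]>.028)&(W[...,2]<.06)
    if top.sum()>200:
        A=np.c_[W[top][:,:2]-[.478,-.421],np.ones(top.sum())];k=np.linalg.lstsq(A,W[top][:,2],rcond=None)[0]
        print(n,rect(W,top,(-10,20,.5)),'slope',np.round(k,4))
        # printer / pile top
    p=(d>0)&(np.hypot(W[...,0]-.465,W[...,1]+.013)<.09)&(W[...,2]>.088)&(W[...,2]<.104)
    if p.sum()>100: print(n,'printer',rect(W,p))
cv2.imwrite('pics/w5b.png',im[150:384,60:420,::-1])
plan(.465,-.0135,.2,159)
plan(.465,-.0135,.2,-21)
```

```text
w (np.int64(5378), (np.float64(5.5), array([ 476. , -422.6]), array([138. ,  47.1])), 'z', np.float64(34.1)) slope [ 0.0004 -0.0016  0.0341]
side (np.int64(915), (np.float64(5.5), array([ 475.6, -423.2]), array([137.3,  48.4])), 'z', np.float64(34.2)) slope [-0.0014  0.0079  0.0342]
sc (np.int64(782), (np.float64(4.5), array([ 480.9, -426.5]), array([149.6,  61.9])), 'z', np.float64(35.9)) slope [-0.0095  0.0307  0.0356]
sc printer (np.int64(495), (np.float64(69.0), array([465.1, -11.4]), array([111.7,  67.5])), 'z', np.float64(97.7))
from [ 0.4766 -0.4204  0.209 ] 95.42 F [ 0.1 -0.1 -0.7] w 0.0851 t 6.77 q [ -52.   32.   63.    0.   85. -148.]
{'tx': np.float64(-0.9), 'ty': np.float64(13.54), 'tz': np.float64(0.3), 'turn': np.float64(-21.19)} rows 4
{'tx': np.float64(-5.73), 'ty': np.float64(12.3), 'tz': np.float64(0.3), 'turn': np.float64(-21.19)} rows 4
{'tx': np.float64(-9.79), 'ty': np.float64(9.4), 'tz': np.float64(0.3), 'turn': np.float64(-21.19)} rows 4
from [ 0.4766 -0.4204  0.209 ] 95.42 F [ 0.1 -0.1 -0.7] w 0.0851 t 6.77 q [ -52.   32.   63.    0.   85. -148.]
{'tx': np.float64(-0.67), 'ty': np.float64(10.15), 'tz': np.float64(0.22), 'turn': np.float64(29.11)} rows 5
{'tx': np.float64(4.35), 'ty': np.float64(9.2), 'tz': np.float64(0.22), 'turn': np.float64(29.11)} rows 5
{'tx': np.float64(8.28), 'ty': np.float64(5.92), 'tz': np.float64(0.22), 'turn': np.float64(29.11)} rows 5
{'tx': np.float64(10.11), 'ty': np.float64(1.15), 'tz': np.float64(0.22), 'turn': np.float64(29.11)} rows 5
```

The phone sits flat on its base, with its top at 34 mm against an expected 34 and a matching yaw. The printer is next: centre about (465,-12.5), axis 69°, lid end towards +y.

Emit:
{"name": "apply_moves", "arguments": {"motion": [{"tx":-0.7,"ty":10.2,"tz":0,"turn":29,"jaw":1},{"tx":-0.7,"ty":10.2,"tz":0,"turn":29,"jaw":1},{"tx":-0.7,"ty":10.2,"tz":0,"turn":29,"jaw":1},{"tx":-0.7,"ty":10.2,"tz":0,"turn":29,"jaw":1},{"tx":-0.7,"ty":10.2,"tz":0,"turn":29,"jaw":1}]}}

```text
time_s: 7.18
position: [0.4736, -0.3167, 0.2084]
tool_rot: [[-0.915, 0.403, 0.0], [0.403, 0.915, 0.008], [0.003, 0.007, -1.0]]
ft_force: [-0.1, -1.2, -0.1]
grip_width: 0.0854
```

Emit:
{"name": "apply_moves", "arguments": {"motion": [{"tx":4.4,"ty":9.2,"tz":0,"turn":29,"jaw":1},{"tx":4.4,"ty":9.2,"tz":0,"turn":29,"jaw":1},{"tx":4.4,"ty":9.2,"tz":0,"turn":29,"jaw":1},{"tx":4.4,"ty":9.2,"tz":0,"turn":29,"jaw":1},{"tx":4.4,"ty":9.2,"tz":0,"turn":29,"jaw":1}]}}

```text
time_s: 7.6
position: [0.4702, -0.2142, 0.2084]
tool_rot: [[-0.605, 0.796, -0.001], [0.796, 0.605, 0.009], [0.008, 0.004, -1.0]]
ft_force: [-0.5, -1.3, 0.1]
grip_width: 0.0852
```

Emit:
{"name": "apply_moves", "arguments": {"motion": [{"tx":8.3,"ty":5.9,"tz":-1,"turn":29,"jaw":1},{"tx":8.3,"ty":5.9,"tz":-1,"turn":29,"jaw":1},{"tx":8.3,"ty":5.9,"tz":-1,"turn":29,"jaw":1},{"tx":8.3,"ty":5.9,"tz":-1,"turn":29,"jaw":1},{"tx":8.3,"ty":5.9,"tz":-1,"turn":29,"jaw":1}]}}

```text
time_s: 8.02
position: [0.4671, -0.1124, 0.2188]
tool_rot: [[-0.145, 0.989, -0.002], [0.989, 0.145, 0.009], [0.01, -0.001, -1.0]]
ft_force: [-0.3, -0.7, 0.2]
grip_width: 0.0854
```

Emit:
{"name": "apply_moves", "arguments": {"motion": [{"tx":10.1,"ty":1.2,"tz":-1,"turn":29,"jaw":1},{"tx":10.1,"ty":1.2,"tz":-1,"turn":29,"jaw":1},{"tx":10.1,"ty":1.2,"tz":-1,"turn":29,"jaw":1},{"tx":10.1,"ty":1.2,"tz":-1,"turn":29,"jaw":1},{"tx":10.1,"ty":1.2,"tz":-1,"turn":29,"jaw":1}]}}

```text
time_s: 8.43
position: [0.4648, -0.0108, 0.2293]
tool_rot: [[0.351, 0.936, -0.003], [0.936, -0.351, 0.009], [0.008, -0.006, -1.0]]
ft_force: [0.1, -0.3, -0.0]
grip_width: 0.0859
```

Run:
```python
from h import *
im,d,c=snap('wrist','w6');W=world(d,c)
p=(d>0)&(np.hypot(W[...,0]-.465,W[...,1]+.013)<.09)&(W[...,2]>.088)&(W[...,2]<.104)
print('printer',rect(W,p))
cv2.imwrite('pics/w6b.png',cv2.resize(im,(640,480))[:,:,::-1])
plan(.465,-.0125,.12,-21)
```

```text
printer (np.int64(7783), (np.float64(68.5), array([464.1,  -9.1]), array([110.1,  62.8])), 'z', np.float64(96.1))
from [ 0.4648 -0.0114  0.2292] -20.5 F [ 0.9 -0.4 -0.9] w 0.0853 t 8.48 q [-16.  14.  89.   0.  77.   4.]
{'tx': np.float64(-0.1), 'ty': np.float64(0.06), 'tz': np.float64(10.92), 'turn': np.float64(0.5)} rows 3
```

View pics/w6b.png

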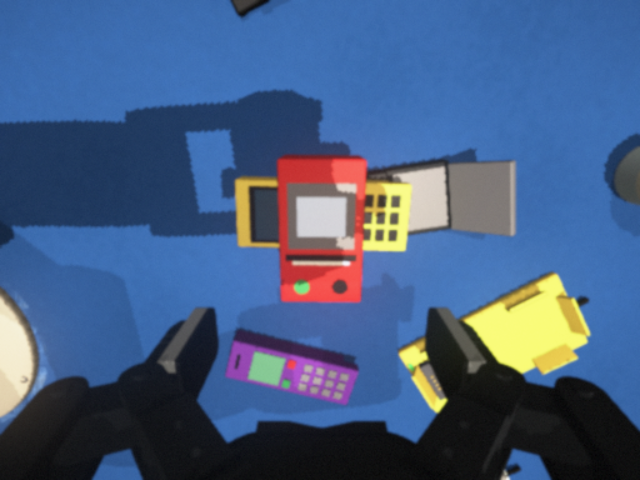

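Emit:
{"name": "apply_moves", "arguments": {"motion": [{"tx":0,"ty":0,"tz":4,"turn":0.5,"jaw":1},{"tx":0,"ty":0,"tz":8,"turn":0.5,"jaw":1},{"tx":0,"ty":0,"tz":11,"turn":0.5,"jaw":1},{"tx":0,"ty":0,"tz":13,"turn":0.5,"jaw":1},{"tx":0,"ty":0,"tz":13,"turn":0.5,"jaw":1}], "squeeze": 60}}

```text
time_s: 8.9
position: [0.4629, -0.011, 0.0954]
tool_rot: [[0.354, 0.935, -0.011], [0.935, -0.354, 0.011], [0.007, -0.014, -1.0]]
ft_force: [-1.1, -0.6, 0.2]
grip_width: 0.0856
```

Run:
```python
from h import *
plan(.4645,-.011,.080,-21)
```

```text
from [ 0.4629 -0.011   0.0954] -20.74 F [-1.1 -0.6  0.2] w 0.0856 t 8.9 q [-16.  24. 100.   1.  56.   4.]
{'tx': np.float64(0.05), 'ty': np.float64(0.15), 'tz': np.float64(1.54), 'turn': np.float64(0.26)} rows 1
```

Emit:
{"name": "apply_moves", "arguments": {"motion": [{"tx":0,"ty":0.1,"tz":1.5,"turn":0.3,"jaw":1},{"tx":0,"ty":0.1,"tz":1.5,"turn":0.3,"jaw":1},{"tx":0,"ty":0.1,"tz":1.5,"turn":0.3,"jaw":-1},{"tx":0,"ty":0.1,"tz":1.5,"turn":0.3,"jaw":-1},{"tx":0,"ty":0.1,"tz":1.5,"turn":0.3,"jaw":-1}]}}

```text
time_s: 9.32
position: [0.4643, -0.0116, 0.0819]
tool_rot: [[0.358, 0.934, -0.009], [0.934, -0.358, 0.011], [0.007, -0.012, -1.0]]
ft_force: [-1.2, -1.5, 6.0]
grip_width: 0.0628
```

Emit:
{"name": "apply_moves", "arguments": {"motion": [{"tx":0,"ty":0,"tz":0,"turn":0,"jaw":-1},{"tx":0,"ty":0,"tz":0,"turn":0,"jaw":-1},{"tx":0,"ty":0,"tz":0,"turn":0,"jaw":-1}]}}

```text
time_s: 9.57
position: [0.4643, -0.0116, 0.0822]
tool_rot: [[0.358, 0.934, -0.008], [0.934, -0.357, 0.01], [0.007, -0.011, -1.0]]
ft_force: [-0.4, 0.7, -3.4]
grip_width: 0.0633
```

Emit:
{"name": "apply_moves", "arguments": {"motion": [{"tx":0,"ty":0,"tz":-0.5,"turn":0,"jaw":-1},{"tx":0,"ty":0,"tz":-2,"turn":0,"jaw":-1},{"tx":0,"ty":0,"tz":-5,"turn":0,"jaw":-1},{"tx":0,"ty":0,"tz":-9,"turn":0,"jaw":-1},{"tx":0,"ty":0,"tz":-12,"turn":0,"jaw":-1}]}}

```text
time_s: 9.98
position: [0.4652, -0.0127, 0.2049]
tool_rot: [[0.357, 0.934, -0.007], [0.934, -0.357, 0.01], [0.007, -0.01, -1.0]]
ft_force: [0.8, -0.1, -3.7]
grip_width: 0.0632
```

Run:
```python
from h import *
plan(.494,.397,.15,-83.5)
for n,(im,d,c) in {'side':snap('side','d4'),'sc':snap('scene','s4')}.items():
    W=world(d,c);H,S,V=hs(im);p=(d>0)&(np.hypot(W[...,0]-.465,W[...,1]+.013)<.1)&(W[...,2]>.044)&(W[...,2]<.058)
    if p.sum()>100: print(n,'scanner',rect(W,p))
    q=(d>0)&(V<60)&(abs(W[...,2]-.010)<.006)&(np.hypot(W[...,0]-.555,W[...,1]-.228)<.13); print('bbase',rect(W,q,(-10,25,.5)))
```

```text
from [ 0.4652 -0.0127  0.2049] -20.92 F [ 0.8 -0.1 -3.7] w 0.0632 t 9.98 q [-16.  16.  91.   0.  74.   4.]
{'tx': np.float64(13.1), 'ty': np.float64(-3.98), 'tz': np.float64(1.83), 'turn': np.float64(20.86)} rows 4
{'tx': np.float64(10.82), 'ty': np.float64(-8.38), 'tz': np.float64(1.83), 'turn': np.float64(20.86)} rows 4
{'tx': np.float64(7.13), 'ty': np.float64(-11.69), 'tz': np.float64(1.83), 'turn': np.float64(20.86)} rows 4
side scanner (np.int64(638), (np.float64(157.5), array([466.9,  -8.2]), array([147.5,  61.7])), 'z', np.float64(52.1))
bbase (np.int64(234), (np.float64(4.0), array([609.8, 233. ]), array([99.4, 95.1])), 'z', np.float64(9.9))
sc scanner (np.int64(563), (np.float64(158.5), array([467.2,  -7.7]), array([151.8,  61. ])), 'z', np.float64(53.9))
bbase (np.int64(796), (np.float64(4.5), array([557.6, 227.8]), array([199.2,  98.1])), 'z', np.float64(11.4))
```

Emit:
{"name": "apply_moves", "arguments": {"motion": [{"tx":3,"ty":-1,"tz":0,"turn":4,"jaw":-1},{"tx":6.5,"ty":-2,"tz":0,"turn":9,"jaw":-1},{"tx":10,"ty":-3,"tz":0,"turn":15,"jaw":-1},{"tx":13.1,"ty":-4,"tz":0,"turn":20.9,"jaw":-1},{"tx":13.1,"ty":-4,"tz":0,"turn":20.9,"jaw":-1}]}}

```text
time_s: 10.5
position: [0.4754, 0.128, 0.2068]
tool_rot: [[0.669, 0.744, -0.001], [0.744, -0.669, 0.01], [0.006, -0.007, -1.0]]
ft_force: [-0.8, 0.8, -3.5]
grip_width: 0.0629
```

Emit:
{"name": "apply_moves", "arguments": {"motion": [{"tx":2.5,"ty":-2,"tz":0,"turn":4,"jaw":-1},{"tx":5.5,"ty":-4,"tz":0,"turn":9,"jaw":-1},{"tx":8,"ty":-6,"tz":0,"turn":15,"jaw":-1},{"tx":10.8,"ty":-8.4,"tz":0,"turn":20.9,"jaw":-1},{"tx":10.8,"ty":-8.4,"tz":0,"turn":20.9,"jaw":-1}]}}

```text
time_s: 10.92
position: [0.4842, 0.2691, 0.2067]
tool_rot: [[0.891, 0.454, -0.003], [0.454, -0.891, 0.011], [0.002, -0.011, -1.0]]
ft_force: [-0.6, 0.0, -3.8]
grip_width: 0.063
```

```bash
cat >> h.py <<'E'
def redbase(f,d,c,im):
    W=world(d,c);H,S,V=hs(im); m=((H<5)|(H>175))&(S>150)&(d>0)&(abs(W[...,2]-.010)<.006)&(np.hypot(W[...,0]-.494,W[...,1]-.397)<.11)
    if m.sum()>200: print(f,'red',rect(W,m,(-10,25,.5)))
E
python3 - <<'E'
from h import *
im,d,c=snap('wrist','w7'); redbase('w7',d,c,im)
im,d,c=snap('side','d5'); redbase('d5',d,c,im)
plan(.4945,.397,.15,-83.6)
E
```

```text
w7 red (np.int64(10676), (np.float64(6.0), array([494.5, 400.2]), array([140.7,  96.3])), 'z', np.float64(9.7))
d5 red (np.int64(430), (np.float64(7.0), array([492.1, 396.8]), array([141.6, 100.5])), 'z', np.float64(10.1))
from [0.4844 0.2652 0.2067] -62.67 F [-0.5  0.3 -2.8] w 0.0632 t 11.02 q [16. 24. 78.  1. 78. 79.]
{'tx': np.float64(6.95), 'ty': np.float64(-11.25), 'tz': np.float64(5.67), 'turn': np.float64(20.93)} rows 4
```

Emit:
{"name": "apply_moves", "arguments": {"motion": [{"tx":1.7,"ty":-3,"tz":0,"turn":5,"jaw":-1},{"tx":3.5,"ty":-6,"tz":1,"turn":10,"jaw":-1},{"tx":5,"ty":-9,"tz":3,"turn":15,"jaw":-1},{"tx":6.9,"ty":-11.3,"tz":5,"turn":21.1,"jaw":-1},{"tx":6.9,"ty":-11.3,"tz":5.6,"turn":21.1,"jaw":-1}]}}

```text
time_s: 11.43
position: [0.4928, 0.4001, 0.1474]
tool_rot: [[0.994, 0.106, -0.008], [0.106, -0.994, 0.007], [-0.007, -0.008, -1.0]]
ft_force: [-0.6, -0.5, -4.4]
grip_width: 0.0631
```

Emit:
{"name": "apply_moves", "arguments": {"motion": [{"tx":0,"ty":0,"tz":2,"turn":0,"jaw":-1},{"tx":0,"ty":0,"tz":5,"turn":0,"jaw":-1},{"tx":0,"ty":0,"tz":8,"turn":0,"jaw":-1},{"tx":0,"ty":0,"tz":8.2,"turn":0,"jaw":-1},{"tx":0,"ty":0,"tz":8.2,"turn":0,"jaw":-1}]}}

```text
time_s: 11.85
position: [0.4918, 0.3992, 0.0641]
tool_rot: [[0.994, 0.106, -0.012], [0.106, -0.994, 0.005], [-0.011, -0.006, -1.0]]
ft_force: [0.6, 0.3, -2.9]
grip_width: 0.0633
```

Run:
```python
from h import *
plan(.494,.398,.042,-83.8)
```

```text
from [0.4918 0.3992 0.0641] -83.94 F [ 0.6  0.3 -2.9] w 0.0633 t 11.85 q [ 28.  40.  74.   1.  66. 112.]
{'tx': np.float64(0.2), 'ty': np.float64(0.14), 'tz': np.float64(2.21), 'turn': np.float64(-0.14)} rows 1
```

Emit:
{"name": "apply_moves", "arguments": {"motion": [{"tx":0.2,"ty":0.1,"tz":0.5,"turn":0,"jaw":-1},{"tx":0.2,"ty":0.1,"tz":1.0,"turn":0,"jaw":-1},{"tx":0.2,"ty":0.1,"tz":1.5,"turn":0,"jaw":-1},{"tx":0.2,"ty":0.1,"tz":2.0,"turn":0,"jaw":-1},{"tx":0.2,"ty":0.1,"tz":2.0,"turn":0,"jaw":-1}]}}

```text
time_s: 12.27
position: [0.4933, 0.3983, 0.0434]
tool_rot: [[0.994, 0.106, -0.013], [0.106, -0.994, 0.005], [-0.012, -0.006, -1.0]]
ft_force: [-0.5, 0.9, -3.2]
grip_width: 0.0631
```

Emit:
{"name": "apply_moves", "arguments": {"motion": [{"tx":0,"ty":0,"tz":0.1,"turn":0,"jaw":-1},{"tx":0,"ty":0,"tz":0.2,"turn":0,"jaw":-1},{"tx":0,"ty":0,"tz":0.3,"turn":0,"jaw":-1},{"tx":0,"ty":0,"tz":0.4,"turn":0,"jaw":-1}]}}

```text
time_s: 12.6
position: [0.4932, 0.3985, 0.0405]
tool_rot: [[0.994, 0.106, -0.012], [0.106, -0.994, 0.005], [-0.012, -0.006, -1.0]]
ft_force: [-6.3, -4.5, 11.9]
grip_width: 0.0629
```

Emit:
{"name": "apply_moves", "arguments": {"motion": [{"tx":0,"ty":0,"tz":0,"turn":0,"jaw":0.7},{"tx":0,"ty":0,"tz":0,"turn":0,"jaw":1},{"tx":0,"ty":0,"tz":0,"turn":0,"jaw":1},{"tx":0,"ty":0,"tz":0,"turn":0,"jaw":1},{"tx":0,"ty":0,"tz":-2,"turn":0,"jaw":1}]}}

```text
time_s: 13.02
position: [0.492, 0.3975, 0.0574]
tool_rot: [[0.994, 0.106, -0.018], [0.106, -0.994, 0.002], [-0.018, -0.004, -1.0]]
ft_force: [0.4, -0.2, 0.9]
grip_width: 0.0855
```

Emit:
{"name": "apply_moves", "arguments": {"motion": [{"tx":0,"ty":0,"tz":-4,"turn":0,"jaw":1},{"tx":0,"ty":0,"tz":-8,"turn":0,"jaw":1},{"tx":0,"ty":0,"tz":-12,"turn":0,"jaw":1},{"tx":0,"ty":0,"tz":-15,"turn":0,"jaw":1},{"tx":0,"ty":0,"tz":-15,"turn":0,"jaw":1}]}}

```text
time_s: 13.43
position: [0.4966, 0.3983, 0.2147]
tool_rot: [[0.994, 0.106, -0.007], [0.106, -0.994, 0.008], [-0.006, -0.008, -1.0]]
ft_force: [-0.2, 0.3, 0.4]
grip_width: 0.0853
```

Run:
```python
from h import *
for n,(im,d,c) in {'w':snap('wrist','w8'),'side':snap('side','d6'),'sc':snap('scene','s6')}.items():
    W=world(d,c);top=(d>0)&(np.hypot(W[...,0]-.494,W[...,1]-.398)<.08)&(W[...,2]>.046)&(W[...,2]<.075)
    if top.sum()>150:
        A=np.c_[W[top][:,:2]-[.494,.398],np.ones(top.sum())];k=np.linalg.lstsq(A,W[top][:,2],rcond=None)[0]
        print(n,rect(W,top,(-10,25,.5)),'slope',np.round(k,4))
    if n!='w':
        p=(d>0)&(np.hypot(W[...,0]-.467,W[...,1]+.008)<.1)&(W[...,2]>.044)&(W[...,2]<.058)
        if p.sum()>100: print(n,'scanner',rect(W,p))
    if n=='side': cv2.imwrite('pics/d6b.png',cv2.resize(im[100:330,150:380],(690,690))[:600,:,::-1])
plan(.467,-.0085,.2,-112); plan(.467,-.0085,.2,68)
```

```text
w (np.int64(6487), (np.float64(5.5), array([496. , 398.6]), array([109.8,  62.8])), 'z', np.float64(54.1)) slope [-0.0019 -0.0011  0.0541]
side (np.int64(289), (np.float64(6.5), array([495.1, 394.8]), array([109.7,  65.8])), 'z', np.float64(54.0)) slope [0.0099 0.0322 0.0541]
side scanner (np.int64(631), (np.float64(158.5), array([467.,  -8.]), array([147.8,  61.5])), 'z', np.float64(52.2))
sc (np.int64(332), (np.float64(6.5), array([495.7, 396.7]), array([111.7,  70.9])), 'z', np.float64(55.3)) slope [-0.0025  0.0287  0.0551]
sc scanner (np.int64(570), (np.float64(158.5), array([465.7,  -7.3]), array([151.7,  60.4])), 'z', np.float64(54.2))
from [0.4944 0.3971 0.2066] -83.93 F [-0.8  0.5 -0.7] w 0.0853 t 13.58 q [ 28.  32.  63.   1.  85. 112.]
{'tx': np.float64(-2.34), 'ty': np.float64(13.35), 'tz': np.float64(0.22), 'turn': np.float64(9.36)} rows 4
{'tx': np.float64(-0.14), 'ty': np.float64(13.55), 'tz': np.float64(0.22), 'turn': np.float64(9.36)} rows 4
{'tx': np.float64(2.07), 'ty': np.float64(13.39), 'tz': np.float64(0.22), 'turn': np.float64(9.36)} rows 4
from [0.4944 0.3971 0.2066] -83.93 F [-0.8  0.5 -0.7] w 0.0853 t 13.58 q [ 28.  32.  63.   1.  85. 112.]
{'tx': np.float64(-1.4), 'ty': np.float64(8.01), 'tz': np.float64(0.13), 'turn': np.float64(-30.39)} rows 5
{'tx': np.float64(-5.26), 'ty': np.float64(6.2), 'tz': np.float64(0.13), 'turn': np.float64(-30.39)} rows 5
{'tx': np.float64(-7.67), 'ty': np.float64(2.69), 'tz': np.float64(0.13), 'turn': np.float64(-30.39)} rows 5
{'tx': np.float64(-7.98), 'ty': np.float64(-1.56), 'tz': np.float64(0.13), 'turn': np.float64(-30.39)} rows 5
{'tx': np.float64(-6.09), 'ty': np.float64(-5.39), 'tz': np.float64(0.13), 'turn': np.float64(-30.39)} rows 5
```

View pics/d6b.png

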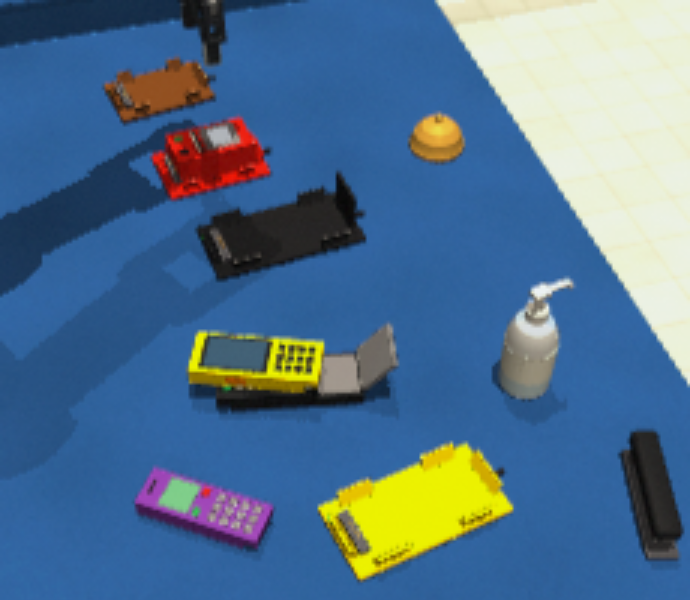

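The printer sits flat on the red base, with its top at 54 mm. The scanner now lies exposed with its screen towards the robot, at yaw 158.5°. The bottle is standing.

Emit:
{"name": "apply_moves", "arguments": {"motion": [{"tx":-1.4,"ty":8,"tz":0,"turn":-30.5,"jaw":1},{"tx":-1.4,"ty":8,"tz":0,"turn":-30.5,"jaw":1},{"tx":-1.4,"ty":8,"tz":0,"turn":-30.5,"jaw":1},{"tx":-1.4,"ty":8,"tz":0,"turn":-30.5,"jaw":1},{"tx":-1.4,"ty":8,"tz":0,"turn":-30.5,"jaw":1}]}}

```text
time_s: 14.0
position: [0.4885, 0.3151, 0.2048]
tool_rot: [[0.8, 0.6, -0.022], [0.6, -0.8, 0.0], [-0.018, -0.014, -1.0]]
ft_force: [0.9, 0.5, 0.4]
grip_width: 0.0851
```

Emit:
{"name": "apply_moves", "arguments": {"motion": [{"tx":-5.3,"ty":6.2,"tz":0,"turn":-30.5,"jaw":1},{"tx":-5.3,"ty":6.2,"tz":0,"turn":-30.5,"jaw":1},{"tx":-5.3,"ty":6.2,"tz":0,"turn":-30.5,"jaw":1},{"tx":-5.3,"ty":6.2,"tz":0,"turn":-30.5,"jaw":1},{"tx":-5.3,"ty":6.2,"tz":0,"turn":-30.5,"jaw":1}]}}

```text
time_s: 14.42
position: [0.4828, 0.2328, 0.2032]
tool_rot: [[0.38, 0.925, -0.026], [0.925, -0.38, -0.001], [-0.01, -0.024, -1.0]]
ft_force: [0.7, -0.3, 0.6]
grip_width: 0.0854
```

Emit:
{"name": "apply_moves", "arguments": {"motion": [{"tx":-7.7,"ty":2.7,"tz":0,"turn":-30.5,"jaw":1},{"tx":-7.7,"ty":2.7,"tz":0,"turn":-30.5,"jaw":1},{"tx":-7.7,"ty":2.7,"tz":0,"turn":-30.5,"jaw":1},{"tx":-7.7,"ty":2.7,"tz":0,"turn":-30.5,"jaw":1},{"tx":-7.7,"ty":2.7,"tz":0,"turn":-30.5,"jaw":1}]}}

```text
time_s: 14.83
position: [0.4779, 0.1504, 0.2017]
tool_rot: [[-0.146, 0.989, -0.029], [0.989, 0.147, -0.001], [0.004, -0.029, -1.0]]
ft_force: [0.7, -0.8, -0.3]
grip_width: 0.0856
```

Emit:
{"name": "apply_moves", "arguments": {"motion": [{"tx":-8,"ty":-1.6,"tz":0,"turn":-30.5,"jaw":1},{"tx":-8,"ty":-1.6,"tz":0,"turn":-30.5,"jaw":1},{"tx":-8,"ty":-1.6,"tz":0,"turn":-30.5,"jaw":1},{"tx":-8,"ty":-1.6,"tz":0,"turn":-30.5,"jaw":1},{"tx":-8,"ty":-1.6,"tz":0,"turn":-30.5,"jaw":1}]}}

```text
time_s: 15.25
position: [0.4731, 0.068, 0.2002]
tool_rot: [[-0.631, 0.775, -0.033], [0.775, 0.632, -0.0], [0.021, -0.026, -0.999]]
ft_force: [-0.1, 0.6, 0.0]
grip_width: 0.0853
```

Emit:
{"name": "apply_moves", "arguments": {"motion": [{"tx":-6.1,"ty":-5.4,"tz":0,"turn":-30.5,"jaw":1},{"tx":-6.1,"ty":-5.4,"tz":0,"turn":-30.5,"jaw":1},{"tx":-6.1,"ty":-5.4,"tz":0,"turn":-30.5,"jaw":1},{"tx":-6.1,"ty":-5.4,"tz":0,"turn":-30.5,"jaw":1},{"tx":-6.1,"ty":-5.4,"tz":0,"turn":-30.5,"jaw":1}]}}

```text
time_s: 15.67
position: [0.4691, -0.0142, 0.1987]
tool_rot: [[-0.939, 0.343, -0.037], [0.343, 0.939, 0.001], [0.035, -0.012, -0.999]]
ft_force: [-0.3, -0.2, 0.3]
grip_width: 0.0854
```

Run:
```python
from h import *
im,d,c=snap('wrist','w9');W=world(d,c)
p=(d>0)&(np.hypot(W[...,0]-.467,W[...,1]+.008)<.1)&(W[...,2]>.044)&(W[...,2]<.058); print(rect(W,p))
cv2.imwrite('pics/w9b.png',cv2.resize(im,(640,480))[:,:,::-1])
plan(.4665,-.008,.1,68.5)
```

```text
(np.int64(9013), (np.float64(158.0), array([465.9,  -6.4]), array([147.4,  58.8])), 'z', np.float64(52.3))
from [ 0.469  -0.0138  0.1987] 70.1 F [ 0.3 -0.1  0.4] w 0.0853 t 15.72 q [-16.  17.  90.  -1.  75. -86.]
{'tx': np.float64(0.44), 'ty': np.float64(0.45), 'tz': np.float64(9.87), 'turn': np.float64(1.6)} rows 3
```

View pics/w9b.png

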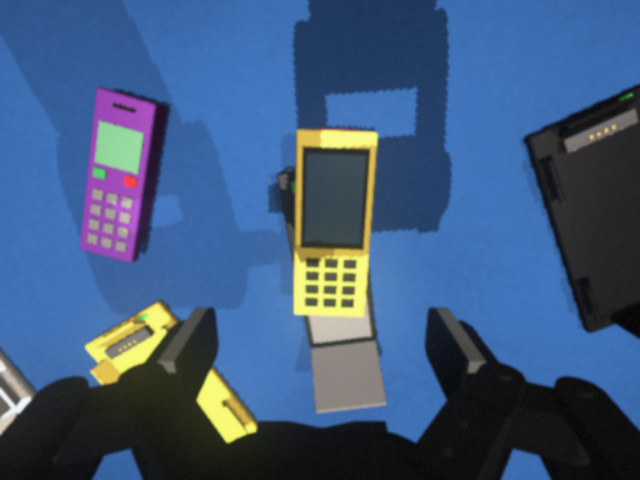

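The tool has picked up about 2° of tilt from the fast moves. I'll undo it with a fast lift before grasping.

Emit:
{"name": "apply_moves", "arguments": {"motion": [{"tx":0.4,"ty":0.4,"tz":-4,"turn":1.6,"jaw":1},{"tx":0.4,"ty":0.4,"tz":-8,"turn":1.6,"jaw":1},{"tx":0.4,"ty":0.4,"tz":-12,"turn":1.6,"jaw":1}]}}

```text
time_s: 15.97
position: [0.4704, -0.0083, 0.3188]
tool_rot: [[-0.929, 0.368, -0.041], [0.368, 0.93, 0.002], [0.038, -0.013, -0.999]]
ft_force: [1.6, -1.1, -0.1]
grip_width: 0.0856
```

Emit:
{"name": "apply_moves", "arguments": {"motion": [{"tx":0,"ty":0,"tz":0.2,"turn":0,"jaw":1},{"tx":0,"ty":0,"tz":1,"turn":0,"jaw":1},{"tx":0,"ty":0,"tz":2,"turn":0,"jaw":1},{"tx":0,"ty":0,"tz":2,"turn":0,"jaw":1},{"tx":0,"ty":0,"tz":2,"turn":0,"jaw":1}]}}

```text
time_s: 16.38
position: [0.469, -0.0081, 0.2968]
tool_rot: [[-0.928, 0.369, -0.045], [0.369, 0.929, 0.003], [0.043, -0.014, -0.999]]
ft_force: [-0.2, -0.2, 0.5]
grip_width: 0.0853
```

Emit:
{"name": "apply_moves", "arguments": {"motion": [{"tx":0,"ty":0,"tz":-4,"turn":0,"jaw":1},{"tx":0,"ty":0,"tz":-8,"turn":0,"jaw":1},{"tx":0,"ty":0,"tz":-8,"turn":0,"jaw":1}]}}

```text
time_s: 16.63
position: [0.4739, -0.0086, 0.3828]
tool_rot: [[-0.929, 0.369, -0.035], [0.37, 0.929, 0.0], [0.033, -0.013, -0.999]]
ft_force: [-0.4, 0.1, 0.6]
grip_width: 0.0855
```

Emit:
{"name": "apply_moves", "arguments": {"motion": [{"tx":0,"ty":0,"tz":0,"turn":0,"jaw":1},{"tx":0,"ty":0,"tz":1,"turn":0,"jaw":1},{"tx":0,"ty":0,"tz":2,"turn":0,"jaw":1},{"tx":0,"ty":0,"tz":3,"turn":0,"jaw":1},{"tx":0,"ty":0,"tz":4,"turn":0,"jaw":1}]}}

```text
time_s: 17.05
position: [0.4722, -0.0085, 0.3413]
tool_rot: [[-0.928, 0.37, -0.037], [0.37, 0.929, 0.001], [0.035, -0.013, -0.999]]
ft_force: [0.2, -0.1, -0.3]
grip_width: 0.0853
```

Emit:
{"name": "apply_moves", "arguments": {"motion": [{"tx":0,"ty":0,"tz":1,"turn":0,"jaw":1},{"tx":0,"ty":0,"tz":2,"turn":0,"jaw":1},{"tx":0,"ty":0,"tz":3,"turn":0,"jaw":1},{"tx":0,"ty":0,"tz":4,"turn":0,"jaw":1},{"tx":0,"ty":0,"tz":4,"turn":0,"jaw":1}]}}

```text
time_s: 17.47
position: [0.4698, -0.0082, 0.2987]
tool_rot: [[-0.928, 0.37, -0.042], [0.37, 0.929, 0.002], [0.04, -0.014, -0.999]]
ft_force: [0.5, 1.2, -0.0]
grip_width: 0.085
```

Emit:
{"name": "apply_moves", "arguments": {"motion": [{"tx":0,"ty":0,"tz":-4,"turn":0,"jaw":1},{"tx":0,"ty":0,"tz":-8,"turn":0,"jaw":1},{"tx":0,"ty":0,"tz":-8,"turn":0,"jaw":1}]}}

```text
time_s: 17.72
position: [0.4745, -0.0087, 0.3852]
tool_rot: [[-0.928, 0.37, -0.032], [0.37, 0.929, -0.001], [0.029, -0.012, -1.0]]
ft_force: [-0.4, -0.5, 0.1]
grip_width: 0.0854
```

Emit:
{"name": "apply_moves", "arguments": {"motion": [{"tx":0,"ty":0,"tz":-4,"turn":0,"jaw":1},{"tx":0,"ty":0,"tz":-8,"turn":0,"jaw":1},{"tx":0,"ty":0,"tz":-8,"turn":0,"jaw":1}]}}

```text
time_s: 17.97
position: [0.4772, -0.0086, 0.4718]
tool_rot: [[-0.929, 0.371, -0.021], [0.371, 0.929, -0.003], [0.018, -0.011, -1.0]]
ft_force: [1.1, 0.2, 1.3]
grip_width: 0.0855
```

Emit:
{"name": "apply_moves", "arguments": {"motion": [{"tx":0,"ty":0,"tz":4,"turn":0,"jaw":1},{"tx":0,"ty":0,"tz":8,"turn":0,"jaw":1},{"tx":0,"ty":0,"tz":12,"turn":0,"jaw":1}]}}

```text
time_s: 18.22
position: [0.4746, -0.009, 0.3509]
tool_rot: [[-0.929, 0.371, -0.019], [0.371, 0.929, -0.004], [0.016, -0.011, -1.0]]
ft_force: [1.9, -0.7, -1.1]
grip_width: 0.0852
```

Emit:
{"name": "apply_moves", "arguments": {"motion": [{"tx":0,"ty":0,"tz":3,"turn":0,"jaw":1},{"tx":0,"ty":0,"tz":5,"turn":0,"jaw":1},{"tx":0,"ty":0,"tz":5,"turn":0,"jaw":1},{"tx":0,"ty":0,"tz":5,"turn":0,"jaw":1},{"tx":0,"ty":0,"tz":5,"turn":0,"jaw":1}]}}

```text
time_s: 18.63
position: [0.4743, -0.0093, 0.3025]
tool_rot: [[-0.929, 0.371, -0.016], [0.371, 0.929, -0.005], [0.013, -0.01, -1.0]]
ft_force: [-0.9, -0.0, 0.2]
grip_width: 0.0854
```

The tilt can be steered this way. One more cycle, then I'll descend.

Emit:
{"name": "apply_moves", "arguments": {"motion": [{"tx":0,"ty":0,"tz":-4,"turn":0,"jaw":1},{"tx":0,"ty":0,"tz":-8,"turn":0,"jaw":1},{"tx":0,"ty":0,"tz":-8,"turn":0,"jaw":1}]}}

```text
time_s: 18.88
position: [0.477, -0.0092, 0.3914]
tool_rot: [[-0.929, 0.371, -0.001], [0.371, 0.929, -0.009], [-0.002, -0.009, -1.0]]
ft_force: [-0.8, 0.6, 0.4]
grip_width: 0.0853
```

Emit:
{"name": "apply_moves", "arguments": {"motion": [{"tx":0,"ty":0,"tz":4,"turn":0,"jaw":1},{"tx":0,"ty":0,"tz":8,"turn":0,"jaw":1},{"tx":0,"ty":0,"tz":12,"turn":0,"jaw":1}]}}

```text
time_s: 19.13
position: [0.4777, -0.0104, 0.2725]
tool_rot: [[-0.929, 0.371, 0.005], [0.371, 0.929, -0.011], [-0.009, -0.008, -1.0]]
ft_force: [0.9, -0.1, -0.6]
grip_width: 0.0857
```

Emit:
{"name": "apply_moves", "arguments": {"motion": [{"tx":0,"ty":0,"tz":4,"turn":0,"jaw":1},{"tx":0,"ty":0,"tz":8,"turn":0,"jaw":1},{"tx":0,"ty":0,"tz":11,"turn":0,"jaw":1}]}}

```text
time_s: 19.38
position: [0.4785, -0.0116, 0.1616]
tool_rot: [[-0.929, 0.371, 0.007], [0.371, 0.929, -0.011], [-0.01, -0.008, -1.0]]
ft_force: [0.7, 0.2, -1.2]
grip_width: 0.0855
```

Emit:
{"name": "apply_moves", "arguments": {"motion": [{"tx":0,"ty":0,"tz":2,"turn":0,"jaw":1},{"tx":0,"ty":0,"tz":4,"turn":0,"jaw":1},{"tx":0,"ty":0,"tz":4,"turn":0,"jaw":1},{"tx":0,"ty":0,"tz":4,"turn":0,"jaw":1},{"tx":0,"ty":0,"tz":4,"turn":0,"jaw":1}]}}

```text
time_s: 19.8
position: [0.48, -0.0124, 0.1234]
tool_rot: [[-0.929, 0.371, 0.01], [0.371, 0.929, -0.012], [-0.014, -0.007, -1.0]]
ft_force: [-0.0, -0.2, 0.7]
grip_width: 0.0856
```

Run:
```python
from h import *
plan(.4665,-.0075,.052,68.5)
```

```text
from [ 0.48   -0.0124  0.1234] 68.23 F [-0.  -0.2  0.7] w 0.0856 t 19.8 q [-15.  23.  97.  -1.  60. -83.]
{'tx': np.float64(1.43), 'ty': np.float64(-0.05), 'tz': np.float64(7.14), 'turn': np.float64(-0.27)} rows 2
```

Emit:
{"name": "apply_moves", "arguments": {"motion": [{"tx":1.4,"ty":0,"tz":1.5,"turn":-0.3,"jaw":1},{"tx":1.4,"ty":0,"tz":4.5,"turn":-0.3,"jaw":1},{"tx":1.4,"ty":0,"tz":4.5,"turn":-0.3,"jaw":1}]}}

```text
time_s: 20.05
position: [0.4664, -0.0075, 0.0768]
tool_rot: [[-0.931, 0.366, 0.007], [0.366, 0.931, -0.011], [-0.011, -0.008, -1.0]]
ft_force: [-1.0, -0.2, -1.1]
grip_width: 0.0854
```

Emit:
{"name": "apply_moves", "arguments": {"motion": [{"tx":0,"ty":0,"tz":0,"turn":0,"jaw":1},{"tx":0,"ty":0,"tz":0.5,"turn":0,"jaw":1},{"tx":0,"ty":0,"tz":0.5,"turn":0,"jaw":1},{"tx":0,"ty":0,"tz":0.5,"turn":0,"jaw":1}]}}

```text
time_s: 20.38
position: [0.4671, -0.0077, 0.0727]
tool_rot: [[-0.931, 0.366, 0.009], [0.366, 0.931, -0.012], [-0.012, -0.008, -1.0]]
ft_force: [-0.3, 0.8, 0.1]
grip_width: 0.0854
```

Run:
```python
from h import *
plan(.4665,-.0075,.052,68.5)
```

```text
from [ 0.4671 -0.0077  0.0727] 68.53 F [-0.3  0.8  0.1] w 0.0854 t 20.38 q [-15.  26. 102.  -1.  51. -83.]
{'tx': np.float64(0.06), 'ty': np.float64(-0.01), 'tz': np.float64(2.07), 'turn': np.float64(0.03)} rows 1
```

Emit:
{"name": "apply_moves", "arguments": {"motion": [{"tx":0,"ty":0,"tz":1,"turn":0,"jaw":1},{"tx":0,"ty":0,"tz":2.0,"turn":0,"jaw":1},{"tx":0,"ty":0,"tz":2.0,"turn":0,"jaw":1},{"tx":0,"ty":0,"tz":2.0,"turn":0,"jaw":-1},{"tx":0,"ty":0,"tz":2.0,"turn":0,"jaw":-1}], "squeeze": 50}}

```text
time_s: 20.8
position: [0.4676, -0.008, 0.0534]
tool_rot: [[-0.931, 0.366, 0.01], [0.366, 0.931, -0.012], [-0.013, -0.007, -1.0]]
ft_force: [0.2, -0.1, 0.3]
grip_width: 0.0638
```

Emit:
{"name": "apply_moves", "arguments": {"motion": [{"tx":0,"ty":0,"tz":0,"turn":0,"jaw":-1},{"tx":0,"ty":0,"tz":0,"turn":0,"jaw":-1},{"tx":0,"ty":0,"tz":0,"turn":0,"jaw":-1},{"tx":0,"ty":0,"tz":0,"turn":0,"jaw":-1}]}}

```text
time_s: 21.13
position: [0.4679, -0.008, 0.0539]
tool_rot: [[-0.931, 0.366, 0.011], [0.366, 0.931, -0.012], [-0.014, -0.007, -1.0]]
ft_force: [-2.1, 0.8, 6.3]
grip_width: 0.0584
```

Emit:
{"name": "apply_moves", "arguments": {"motion": [{"tx":0,"ty":0,"tz":-0.5,"turn":0,"jaw":-1},{"tx":0,"ty":0,"tz":-2,"turn":0,"jaw":-1},{"tx":0,"ty":0,"tz":-5,"turn":0,"jaw":-1},{"tx":0,"ty":0,"tz":-8,"turn":0,"jaw":-1},{"tx":0,"ty":0,"tz":-10,"turn":0,"jaw":-1}]}}

```text
time_s: 21.55
position: [0.467, -0.0068, 0.1564]
tool_rot: [[-0.931, 0.366, 0.013], [0.366, 0.931, -0.013], [-0.016, -0.007, -1.0]]
ft_force: [0.3, -0.4, -2.2]
grip_width: 0.0584
```

Emit:
{"name": "apply_moves", "arguments": {"motion": [{"tx":0,"ty":0,"tz":-1,"turn":0,"jaw":-1},{"tx":0,"ty":0,"tz":-1.5,"turn":0,"jaw":-1},{"tx":0,"ty":0,"tz":-1.5,"turn":0,"jaw":-1}]}}

```text
time_s: 21.8
position: [0.467, -0.0067, 0.1722]
tool_rot: [[-0.931, 0.366, 0.014], [0.366, 0.931, -0.013], [-0.018, -0.007, -1.0]]
ft_force: [0.1, 0.3, -2.4]
grip_width: 0.0587
```

Run:
```python
from h import *
plan(.588,-.223,.15,-78.8)
for n,(im,d,c) in {'side':snap('side','d7'),'sc':snap('scene','s7')}.items():
    W=world(d,c);p=(d>0)&(np.hypot(W[...,0]-.5,W[...,1]+.03)<.1)&(abs(W[...,2]-.028)<.004)
    if p.sum()>100: print(n,'terminal top',rect(W,p))
    H,S,V=hs(im);q=(H>22)&(H<35)&(S>150)&(d>0)&(abs(W[...,2]-.010)<.006)&(np.hypot(W[...,0]-.588,W[...,1]+.223)<.12); print('ybase',rect(W,q,(0,25,.5)))
cv2.imwrite('pics/d7b.png',cv2.resize(im[150:290,150:320],(680,560))[:,:,::-1])
```

```text
from [ 0.467  -0.0067  0.1722] 68.54 F [ 0.1  0.3 -2.4] w 0.0587 t 21.8 q [-15.  18.  95.  -1.  67. -83.]
{'tx': np.float64(-3.84), 'ty': np.float64(-3.14), 'tz': np.float64(0.44), 'turn': np.float64(29.47)} rows 5
{'tx': np.float64(-4.89), 'ty': np.float64(-0.85), 'tz': np.float64(0.44), 'turn': np.float64(29.47)} rows 5
{'tx': np.float64(-4.67), 'ty': np.float64(1.67), 'tz': np.float64(0.44), 'turn': np.float64(29.47)} rows 5
{'tx': np.float64(-3.25), 'ty': np.float64(3.75), 'tz': np.float64(0.44), 'turn': np.float64(29.47)} rows 5
{'tx': np.float64(-0.98), 'ty': np.float64(4.86), 'tz': np.float64(0.44), 'turn': np.float64(29.47)} rows 5
side terminal top (np.int64(471), (np.float64(170.5), array([503., -21.]), array([170. ,  67.5])), 'z', np.float64(28.3))
ybase (np.int64(1309), (np.float64(11.0), array([ 586.6, -223.5]), array([181.6,  93.3])), 'z', np.float64(10.0))
sc terminal top (np.int64(394), (np.float64(169.5), array([501. , -20.4]), array([169.2,  68.8])), 'z', np.float64(29.3))
ybase (np.int64(1286), (np.float64(11.0), array([ 589.3, -224.9]), array([179.9,  91. ])), 'z', np.float64(11.6))
```

Emit:
{"name": "apply_moves", "arguments": {"motion": [{"tx":-0.8,"ty":-0.6,"tz":0,"turn":6,"jaw":-1},{"tx":-1.6,"ty":-1.2,"tz":0,"turn":12,"jaw":-1},{"tx":-2.4,"ty":-1.8,"tz":0,"turn":18,"jaw":-1},{"tx":-3.2,"ty":-2.4,"tz":0,"turn":24,"jaw":-1},{"tx":-3.9,"ty":-3.1,"tz":0,"turn":29.5,"jaw":-1}]}}

```text
time_s: 22.32
position: [0.4912, -0.0499, 0.17]
tool_rot: [[-0.626, 0.78, 0.008], [0.78, 0.626, -0.011], [-0.014, -0.0, -1.0]]
ft_force: [0.1, -0.1, -1.1]
grip_width: 0.0587
```

Emit:
{"name": "apply_moves", "arguments": {"motion": [{"tx":-1,"ty":-0.2,"tz":0,"turn":6,"jaw":-1},{"tx":-2,"ty":-0.4,"tz":0,"turn":12,"jaw":-1},{"tx":-3,"ty":-0.6,"tz":0,"turn":18,"jaw":-1},{"tx":-4,"ty":-0.7,"tz":0,"turn":24,"jaw":-1},{"tx":-4.9,"ty":-0.9,"tz":0,"turn":29.5,"jaw":-1}]}}

```text
time_s: 22.73
position: [0.5147, -0.0942, 0.1692]
tool_rot: [[-0.155, 0.988, 0.006], [0.988, 0.155, -0.01], [-0.011, 0.004, -1.0]]
ft_force: [-0.0, -0.8, -2.3]
grip_width: 0.058
```

Emit:
{"name": "apply_moves", "arguments": {"motion": [{"tx":-1,"ty":0.3,"tz":0,"turn":6,"jaw":-1},{"tx":-2,"ty":0.7,"tz":0,"turn":12,"jaw":-1},{"tx":-3,"ty":1,"tz":0,"turn":18,"jaw":-1},{"tx":-4,"ty":1.4,"tz":0,"turn":24,"jaw":-1},{"tx":-4.7,"ty":1.7,"tz":0,"turn":29.5,"jaw":-1}]}}

```text
time_s: 23.15
position: [0.5387, -0.1386, 0.1681]
tool_rot: [[0.357, 0.934, 0.003], [0.934, -0.357, -0.009], [-0.007, 0.006, -1.0]]
ft_force: [0.9, -0.6, -1.3]
grip_width: 0.0591
```

Emit:
{"name": "apply_moves", "arguments": {"motion": [{"tx":-0.7,"ty":0.8,"tz":0,"turn":6,"jaw":-1},{"tx":-1.4,"ty":1.5,"tz":0,"turn":12,"jaw":-1},{"tx":-2.1,"ty":2.3,"tz":0,"turn":18,"jaw":-1},{"tx":-2.7,"ty":3,"tz":0,"turn":24,"jaw":-1},{"tx":-3.3,"ty":3.8,"tz":0,"turn":29.5,"jaw":-1}]}}

```text
time_s: 23.57
position: [0.562, -0.1832, 0.1668]
tool_rot: [[0.774, 0.633, 0.0], [0.633, -0.774, -0.007], [-0.004, 0.006, -1.0]]
ft_force: [-0.3, 0.2, -2.1]
grip_width: 0.0586
```

Emit:
{"name": "apply_moves", "arguments": {"motion": [{"tx":-0.2,"ty":1,"tz":0,"turn":6,"jaw":-1},{"tx":-0.4,"ty":2,"tz":0,"turn":12,"jaw":-1},{"tx":-0.6,"ty":3,"tz":0,"turn":18,"jaw":-1},{"tx":-0.8,"ty":4,"tz":0,"turn":24,"jaw":-1},{"tx":-1,"ty":4.9,"tz":0,"turn":29.5,"jaw":-1}]}}

```text
time_s: 23.98
position: [0.5852, -0.2278, 0.1651]
tool_rot: [[0.986, 0.165, -0.003], [0.165, -0.986, -0.006], [-0.004, 0.005, -1.0]]
ft_force: [1.8, -0.5, -2.1]
grip_width: 0.0586
```

Emit:
{"name": "apply_moves", "arguments": {"motion": [{"tx":0,"ty":0,"tz":0,"turn":0,"jaw":-1},{"tx":0,"ty":0,"tz":0,"turn":0,"jaw":-1}]}}

```text
time_s: 24.15
position: [0.5846, -0.2277, 0.1631]
tool_rot: [[0.986, 0.167, -0.006], [0.167, -0.986, -0.004], [-0.006, 0.003, -1.0]]
ft_force: [0.1, 0.5, -2.0]
grip_width: 0.0584
```

Run:
```python
from h import *
plan(.5863,-.2239,.07,-78.8)
s=telemetry.observe(); print(np.round(s['tool_rot'][:,2],3))
```

```text
from [ 0.5846 -0.2277  0.1631] -80.4 F [ 0.1  0.5 -2. ] w 0.0584 t 24.15 q [-32.  33.  69.  -0.  78.  49.]
{'tx': np.float64(0.23), 'ty': np.float64(-0.35), 'tz': np.float64(9.31), 'turn': np.float64(-1.6)} rows 3
[-0.006 -0.004 -1.   ]
```

Tilt is now negligible. Lowering.

Emit:
{"name": "apply_moves", "arguments": {"motion": [{"tx":0.2,"ty":-0.3,"tz":2,"turn":-1.6,"jaw":-1},{"tx":0.2,"ty":-0.3,"tz":5,"turn":-1.6,"jaw":-1},{"tx":0.2,"ty":-0.3,"tz":8,"turn":-1.6,"jaw":-1},{"tx":0.2,"ty":-0.3,"tz":9,"turn":-1.6,"jaw":-1},{"tx":0.2,"ty":-0.3,"tz":9,"turn":-1.6,"jaw":-1}]}}

```text
time_s: 24.57
position: [0.5841, -0.2235, 0.0702]
tool_rot: [[0.98, 0.196, -0.011], [0.196, -0.981, -0.0], [-0.011, -0.002, -1.0]]
ft_force: [-0.0, -0.7, -1.5]
grip_width: 0.0585
```

Emit:
{"name": "apply_moves", "arguments": {"motion": [{"tx":0,"ty":0,"tz":0,"turn":0,"jaw":-1},{"tx":0,"ty":0,"tz":0,"turn":0,"jaw":-1}]}}

```text
time_s: 24.73
position: [0.5845, -0.2236, 0.0715]
tool_rot: [[0.98, 0.197, -0.01], [0.197, -0.98, -0.001], [-0.01, -0.001, -1.0]]
ft_force: [0.7, -0.1, -2.4]
grip_width: 0.0589
```

Run:
```python
from h import *
plan(.5863,-.2239,.038,-78.8)
im,d,c=snap('side','d8'); cv2.imwrite('pics/d8b.png',cv2.resize(im[220:320,230:340],(660,600))[:,:,::-1])
W=world(d,c); p=(d>0)&(np.hypot(W[...,0]-.588,W[...,1]+.223)<.09)&(W[...,2]>.06)&(W[...,2]<.09); 
H,S,V=hs(im); p&=(H>20)&(H<35)&(S>120); print(rect(W,p,(0,25,.5)))
```

```text
from [ 0.5845 -0.2236  0.0715] -78.62 F [ 0.7 -0.1 -2.4] w 0.0589 t 24.73 q [-32.  39.  75.  -0.  67.  47.]
{'tx': np.float64(0.17), 'ty': np.float64(0.07), 'tz': np.float64(3.35), 'turn': np.float64(0.18)} rows 1
(np.int64(455), (np.float64(9.5), array([ 587. , -230.4]), array([147.6,  71.5])), 'z', np.float64(69.2))
```

Emit:
{"name": "apply_moves", "arguments": {"motion": [{"tx":0.2,"ty":0,"tz":0.8,"turn":0,"jaw":-1},{"tx":0.2,"ty":0,"tz":1.6,"turn":0,"jaw":-1},{"tx":0.2,"ty":0,"tz":2.3,"turn":0,"jaw":-1},{"tx":0.2,"ty":0,"tz":3.0,"turn":0,"jaw":-1},{"tx":0.2,"ty":0,"tz":3.2,"turn":0,"jaw":-1}]}}

```text
time_s: 25.2
position: [0.5858, -0.223, 0.0381]
tool_rot: [[0.98, 0.197, -0.011], [0.197, -0.98, -0.0], [-0.011, -0.002, -1.0]]
ft_force: [-0.7, -0.0, -2.7]
grip_width: 0.0583
```

Emit:
{"name": "apply_moves", "arguments": {"motion": [{"tx":0,"ty":0,"tz":0.1,"turn":0,"jaw":-1},{"tx":0,"ty":0,"tz":0.2,"turn":0,"jaw":-1},{"tx":0,"ty":0,"tz":0.3,"turn":0,"jaw":-1},{"tx":0,"ty":0,"tz":0.4,"turn":0,"jaw":-1}]}}

```text
time_s: 25.53
position: [0.5856, -0.223, 0.036]
tool_rot: [[0.98, 0.197, -0.011], [0.197, -0.98, -0.0], [-0.011, -0.002, -1.0]]
ft_force: [-7.7, 2.6, 21.6]
grip_width: 0.0586
```

Emit:
{"name": "apply_moves", "arguments": {"motion": [{"tx":0,"ty":0,"tz":0,"turn":0,"jaw":0.6},{"tx":0,"ty":0,"tz":0,"turn":0,"jaw":0.9},{"tx":0,"ty":0,"tz":0,"turn":0,"jaw":0.9},{"tx":0,"ty":0,"tz":0,"turn":0,"jaw":0.9},{"tx":0,"ty":0,"tz":-2,"turn":0,"jaw":0.9}]}}

```text
time_s: 25.95
position: [0.5843, -0.2222, 0.0528]
tool_rot: [[0.98, 0.197, -0.017], [0.197, -0.98, 0.003], [-0.016, -0.006, -1.0]]
ft_force: [-0.2, -0.3, -0.2]
grip_width: 0.0813
```

Emit:
{"name": "apply_moves", "arguments": {"motion": [{"tx":0,"ty":0,"tz":-4,"turn":0,"jaw":1},{"tx":0,"ty":0,"tz":-8,"turn":0,"jaw":1},{"tx":0,"ty":0,"tz":-12,"turn":0,"jaw":1},{"tx":0,"ty":0,"tz":-15,"turn":0,"jaw":1},{"tx":0,"ty":0,"tz":-15,"turn":0,"jaw":-1}]}}

```text
time_s: 26.37
position: [0.5887, -0.2236, 0.2099]
tool_rot: [[0.98, 0.197, -0.006], [0.197, -0.98, -0.003], [-0.007, 0.002, -1.0]]
ft_force: [-0.6, -0.9, 0.1]
grip_width: 0.0755
```

Run:
```python
from h import *
for n,(im,d,c) in {'w':snap('wrist','w10'),'side':snap('side','d9'),'sc':snap('scene','s9')}.items():
    W=world(d,c);H,S,V=hs(im);top=(d>0)&(np.hypot(W[...,0]-.588,W[...,1]+.2235)<.09)&(W[...,2]>.028)&(W[...,2]<.055)
    if top.sum()>150:
        A=np.c_[W[top][:,:2]-[.588,-.2235],np.ones(top.sum())];k=np.linalg.lstsq(A,W[top][:,2],rcond=None)[0]
        print(n,'scanner',rect(W,top,(-5,25,.5)),'slope',np.round(k,4))
    if n=='w': continue
    p=(d>0)&(np.hypot(W[...,0]-.5,W[...,1]+.025)<.11)&(abs(W[...,2]-.028)<.004)
    print(n,'terminal top',rect(W,p,(155,180,.5)))
    a=np.radians(-10);X=np.array([np.cos(a),np.sin(a)]);P=W-[.502,-.0207,0]
    u=P[...,:2]@X; v=P[...,:2]@np.array([-X[1],X[0]])
    q=(d>0)&(abs(v)<.028)&(u>.075)&(u<.14)&(W[...,2]>.034)&(W[...,2]<.09)
    l=np.polyfit(W[q][:,2]-.024,u[q]-.083,1); print('cover pts',q.sum(),'slope du/dz',np.round(l,3),'edge u,z pct',np.percentile(u[q],[1,99]).round(4),np.percentile(W[q][:,2],[1,99]).round(4),'v',np.percentile(v[(u>.09)&(W[...,2]>.04)&(u<.14)&(abs(v)<.06)&(d>0)],[2,98]).round(3))
    b=(d>0)&(S<60)&(V>90)&(W[...,2]>.03)&(W[...,2]<.09)&(W[...,0]>.66)&(W[...,0]<.85)&(abs(W[...,1]+.09)<.09); print('bottle',np.percentile(W[b],[2,50,98],axis=0).round(3))
cv2.imwrite('pics/s9b.png',cv2.resize(im[170:290,140:310],(680,480))[:,:,::-1])
plan(.640,-.045,.15,-100)
```

```text
w scanner (np.int64(7454), (np.float64(11.5), array([ 588.1, -222.7]), array([146.6,  58.8])), 'z', np.float64(34.3)) slope [ 0.0007 -0.0008  0.0342]
side scanner (np.int64(812), (np.float64(11.5), array([ 587.6, -224.4]), array([147.4,  61.1])), 'z', np.float64(34.2)) slope [0.0011 0.0077 0.0342]
side terminal top (np.int64(473), (np.float64(169.5), array([502.1, -20.8]), array([167.7,  68.4])), 'z', np.float64(28.2))
cover pts 140 slope du/dz [ 0.888 -0.006] edge u,z pct [0.0853 0.1206] [0.0347 0.0707] v [-0.035  0.025]
bottle [[ 0.739 -0.118  0.033]
 [ 0.753 -0.111  0.062]
 [ 0.788 -0.079  0.089]]
sc scanner (np.int64(878), (np.float64(8.5), array([ 589.2, -226.9]), array([148.8,  73.9])), 'z', np.float64(36.0)) slope [-0.0078  0.0205  0.0357]
sc terminal top (np.int64(372), (np.float64(169.0), array([495.7, -19. ]), array([159.9,  68.7])), 'z', np.float64(29.4))
cover pts 62 slope du/dz [0.587 0.007] edge u,z pct [0.0961 0.1197] [0.0378 0.0723] v [-0.034  0.027]
bottle [[ 0.745 -0.117  0.031]
 [ 0.785 -0.109  0.062]
 [ 0.798 -0.078  0.089]]
from [ 0.5865 -0.2225  0.2019] -78.65 F [ 0.1  0.  -0.8] w 0.0539 t 26.52 q [-31.  32.  65.  -0.  84.  47.]
{'tx': np.float64(4.37), 'ty': np.float64(-8.17), 'tz': np.float64(2.6), 'turn': np.float64(10.68)} rows 3
{'tx': np.float64(2.78), 'ty': np.float64(-8.84), 'tz': np.float64(2.6), 'turn': np.float64(10.68)} rows 3
```

View pics/s9b.png

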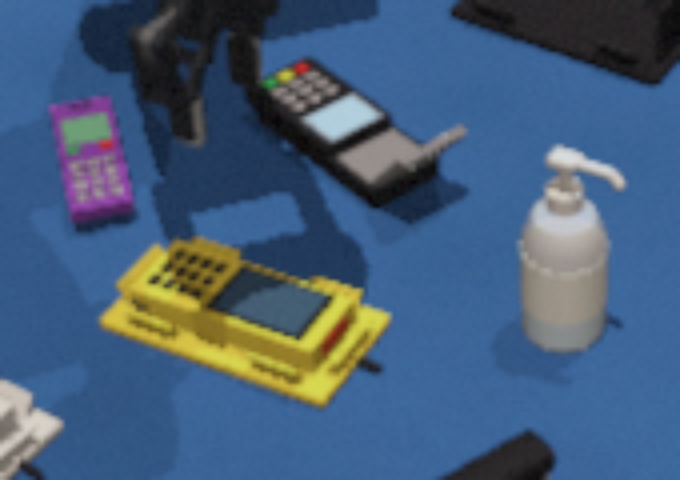

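The scanner is flat on its base, with its top at 34 mm. The terminal is at (502,-21) with yaw -10°. The cover's edge is 121 mm along the terminal's x axis, at z 71 mm. The bottle is at x ≥ 0.74. I'll go behind the cover with the jaws shut.

Emit:
{"name": "apply_moves", "arguments": {"motion": [{"tx":4.9,"ty":-8,"tz":0,"turn":10.7,"jaw":-1},{"tx":4.9,"ty":-8,"tz":0,"turn":10.7,"jaw":-1},{"tx":4.9,"ty":-8,"tz":0,"turn":10.7,"jaw":-1},{"tx":4.9,"ty":-8,"tz":0,"turn":10.7,"jaw":-1}]}}

```text
time_s: 26.85
position: [0.6191, -0.1311, 0.1997]
tool_rot: [[1.0, 0.016, -0.021], [0.016, -1.0, 0.006], [-0.021, -0.006, -1.0]]
ft_force: [0.3, -1.1, -0.9]
grip_width: 0.0022
```

Emit:
{"name": "apply_moves", "arguments": {"motion": [{"tx":3.3,"ty":-8.7,"tz":3,"turn":10.7,"jaw":-1},{"tx":3.3,"ty":-8.7,"tz":5,"turn":10.7,"jaw":-1},{"tx":3.3,"ty":-8.7,"tz":5,"turn":10.7,"jaw":-1},{"tx":3.3,"ty":-8.7,"tz":5,"turn":10.7,"jaw":-1},{"tx":3.3,"ty":-8.7,"tz":5,"turn":10.7,"jaw":-1}]}}

```text
time_s: 27.27
position: [0.649, -0.0433, 0.1474]
tool_rot: [[0.985, -0.168, -0.025], [-0.168, -0.986, 0.006], [-0.026, -0.002, -1.0]]
ft_force: [-0.3, -0.7, 0.5]
grip_width: -0.0002
```

Run:
```python
from h import *
plan(.650,-.047,.065,-100)
s=telemetry.observe(); print(np.round(s['tool_rot'][:,2],3))
```

```text
from [ 0.649  -0.0433  0.1474] -99.66 F [-0.3 -0.7  0.5] w -0.0002 t 27.27 q [-14.  37.  65.  -0.  80.  85.]
{'tx': np.float64(0.16), 'ty': np.float64(0.35), 'tz': np.float64(8.24), 'turn': np.float64(0.34)} rows 2
[-0.025  0.006 -1.   ]
```

Emit:
{"name": "apply_moves", "arguments": {"motion": [{"tx":0.4,"ty":0.3,"tz":2,"turn":0,"jaw":-1},{"tx":0.4,"ty":0.3,"tz":5,"turn":0,"jaw":-1},{"tx":0.4,"ty":0.3,"tz":7.5,"turn":0,"jaw":-1},{"tx":0.4,"ty":0.3,"tz":8.2,"turn":0,"jaw":-1},{"tx":0.4,"ty":0.3,"tz":8.2,"turn":0,"jaw":-1}]}}

```text
time_s: 27.68
position: [0.6495, -0.0479, 0.064]
tool_rot: [[0.985, -0.169, -0.028], [-0.169, -0.986, 0.007], [-0.029, -0.002, -1.0]]
ft_force: [0.3, 0.9, 0.2]
grip_width: -0.0001
```

Emit:
{"name": "apply_moves", "arguments": {"motion": [{"tx":-1,"ty":0,"tz":0,"turn":0,"jaw":-1},{"tx":-2,"ty":0,"tz":0,"turn":0,"jaw":-1},{"tx":-3,"ty":0,"tz":0,"turn":0,"jaw":-1},{"tx":-4,"ty":0,"tz":0,"turn":0,"jaw":-1},{"tx":-5,"ty":0,"tz":0,"turn":0,"jaw":-1}]}}

```text
time_s: 28.1
position: [0.6009, -0.0406, 0.0679]
tool_rot: [[0.985, -0.17, -0.024], [-0.17, -0.986, 0.005], [-0.025, -0.001, -1.0]]
ft_force: [-0.2, -0.1, 0.7]
grip_width: -0.0002
```

```bash
cat >> h.py <<'E'
def uz():
    s=telemetry.observe();a=np.radians(-10);p=s['position']-[.502,-.0207,0]
    print('u',round(p[0]*np.cos(a)+p[1]*np.sin(a),4),'v',round(-p[0]*np.sin(a)+p[1]*np.cos(a),4),'z',round(p[2],4),'F',np.round(s['ft_force'],1),np.round(s['tool_rot'][:,2],3))
E
python3 - <<'E'
from h import *
uz()
a=snap('side','d10')[0];b=snap('scene','s10')[0]
cv2.imwrite('pics/c10.png',np.hstack([cv2.resize(a[180:280,200:320],(400,333)),cv2.resize(b[150:250,180:300],(400,333))])[:,:,::-1])
E
```

```text
u 0.1008 v -0.0024 z 0.0679 F [-0.2 -0.1  0.7] [-0.024  0.005 -1.   ]
```

View pics/c10.png

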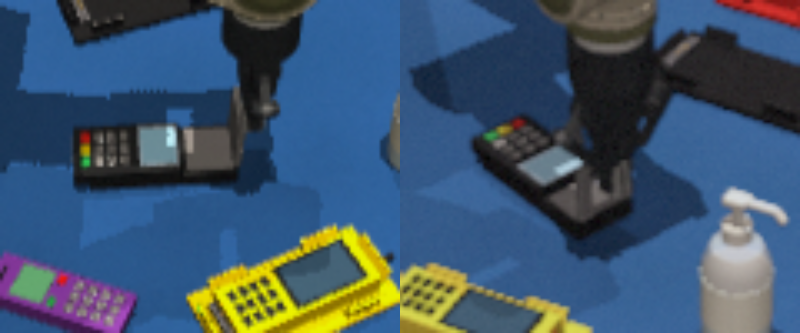

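The cover is now upright at about (238,125) in the left crop, with the terminal unmoved. I'll keep swinging it.

Emit:
{"name": "apply_moves", "arguments": {"motion": [{"tx":-1,"ty":0,"tz":0,"turn":0,"jaw":-1},{"tx":-2,"ty":0,"tz":0,"turn":0,"jaw":-1},{"tx":-3,"ty":0,"tz":0,"turn":0,"jaw":-1},{"tx":-4,"ty":0,"tz":0,"turn":0,"jaw":-1},{"tx":-5,"ty":0,"tz":-0.2,"turn":0,"jaw":-1}]}}

```text
time_s: 28.62
position: [0.5518, -0.0325, 0.0722]
tool_rot: [[0.985, -0.17, -0.023], [-0.17, -0.985, 0.005], [-0.024, -0.001, -1.0]]
ft_force: [0.2, -0.6, 0.5]
grip_width: 0.0001
```

Emit:
{"name": "apply_moves", "arguments": {"motion": [{"tx":-0.6,"ty":0,"tz":0,"turn":0,"jaw":-1},{"tx":-0.6,"ty":0,"tz":0.4,"turn":0,"jaw":-1},{"tx":-0.6,"ty":0,"tz":0.8,"turn":0,"jaw":-1},{"tx":-0.6,"ty":0,"tz":1.2,"turn":0,"jaw":-1},{"tx":-0.6,"ty":0,"tz":1.4,"turn":0,"jaw":-1}]}}

```text
time_s: 29.03
position: [0.5458, -0.0316, 0.0576]
tool_rot: [[0.985, -0.17, -0.024], [-0.17, -0.985, 0.005], [-0.024, -0.001, -1.0]]
ft_force: [-0.8, -0.7, -0.3]
grip_width: 0.0002
```

Run:
```python
from h import *
uz()
```

```text
u 0.0451 v -0.0031 z 0.0576 F [-0.8 -0.7 -0.3] [-0.024  0.005 -1.   ]
```

Continue pressing down until it bears.

Emit:
{"name": "apply_moves", "arguments": {"motion": [{"tx":0,"ty":0,"tz":0.3,"turn":0,"jaw":-1},{"tx":0,"ty":0,"tz":0.6,"turn":0,"jaw":-1},{"tx":0,"ty":0,"tz":0.8,"turn":0,"jaw":-1},{"tx":0,"ty":0,"tz":1.0,"turn":0,"jaw":-1},{"tx":0,"ty":0,"tz":1.0,"turn":0,"jaw":-1}]}}

```text
time_s: 29.45
position: [0.5455, -0.0315, 0.0471]
tool_rot: [[0.985, -0.17, -0.024], [-0.17, -0.985, 0.005], [-0.025, -0.001, -1.0]]
ft_force: [-0.4, -0.1, 0.6]
grip_width: -0.0001
```

Run:
```python
from h import *
uz()
```

```text
u 0.0447 v -0.0031 z 0.0471 F [-0.4 -0.1  0.6] [-0.024  0.005 -1.   ]
```

Emit:
{"name": "apply_moves", "arguments": {"motion": [{"tx":0,"ty":0,"tz":0.1,"turn":0,"jaw":-1},{"tx":0,"ty":0,"tz":0.2,"turn":0,"jaw":-1},{"tx":0,"ty":0,"tz":0.3,"turn":0,"jaw":-1},{"tx":0,"ty":0,"tz":0.3,"turn":0,"jaw":-1}]}}

```text
time_s: 29.78
position: [0.5455, -0.0315, 0.0449]
tool_rot: [[0.985, -0.17, -0.024], [-0.17, -0.985, 0.005], [-0.024, -0.001, -1.0]]
ft_force: [-3.0, 0.3, 8.3]
grip_width: 0.0002
```

Emit:
{"name": "apply_moves", "arguments": {"motion": [{"tx":0,"ty":0,"tz":0.1,"turn":0,"jaw":-1},{"tx":0,"ty":0,"tz":0.2,"turn":0,"jaw":-1},{"tx":0,"ty":0,"tz":0.2,"turn":0,"jaw":-1}]}}

```text
time_s: 30.03
position: [0.5455, -0.0315, 0.0446]
tool_rot: [[0.985, -0.17, -0.023], [-0.17, -0.986, 0.005], [-0.023, -0.001, -1.0]]
ft_force: [-5.7, 0.7, 17.0]
grip_width: -0.0
```

It bears at tip z 27.6 mm with 17 N, so the cover is flush. I'll lift, correcting the tilt at the same time, then open and check.

Emit:
{"name": "apply_moves", "arguments": {"motion": [{"tx":0,"ty":0,"tz":-4,"turn":0,"jaw":-1},{"tx":0,"ty":0,"tz":-8,"turn":0,"jaw":-1},{"tx":0,"ty":0,"tz":-8,"turn":0,"jaw":-1}]}}

```text
time_s: 30.28
position: [0.5503, -0.0326, 0.1315]
tool_rot: [[0.985, -0.169, -0.011], [-0.169, -0.986, 0.001], [-0.011, 0.001, -1.0]]
ft_force: [1.2, 0.4, 1.0]
grip_width: 0.0001
```

Emit:
{"name": "apply_moves", "arguments": {"motion": [{"tx":-1,"ty":0.3,"tz":-4,"turn":0,"jaw":1},{"tx":-2,"ty":0.3,"tz":-8,"turn":0,"jaw":1},{"tx":-2,"ty":0.3,"tz":-8,"turn":0,"jaw":1}]}}

```text
time_s: 30.53
position: [0.5319, -0.0325, 0.2182]
tool_rot: [[0.986, -0.169, -0.001], [-0.169, -0.986, -0.002], [-0.0, 0.002, -1.0]]
ft_force: [0.9, -0.0, 0.6]
grip_width: 0.0354
```

Emit:
{"name": "apply_moves", "arguments": {"motion": [{"tx":-1,"ty":0,"tz":0,"turn":0,"jaw":1},{"tx":-2,"ty":0,"tz":0,"turn":0,"jaw":1},{"tx":-2.5,"ty":0,"tz":0,"turn":0,"jaw":1},{"tx":-2.5,"ty":0,"tz":0,"turn":0,"jaw":1},{"tx":-2.5,"ty":0,"tz":0,"turn":0,"jaw":1}]}}

```text
time_s: 30.95
position: [0.5074, -0.0283, 0.2181]
tool_rot: [[0.986, -0.169, -0.001], [-0.169, -0.986, -0.002], [-0.0, 0.002, -1.0]]
ft_force: [0.2, 0.1, 0.0]
grip_width: 0.085
```

Run:
```python
from h import *
uz()
for n,(im,d,c) in {'w':snap('wrist','w11'),'side':snap('side','d11'),'sc':snap('scene','s11')}.items():
    W=world(d,c);p=(d>0)&(np.hypot(W[...,0]-.5,W[...,1]+.02)<.11)&(abs(W[...,2]-.028)<.006)
    print(n,'terminal',rect(W,p,(155,180,.5)))
    a=np.radians(-10);P=W-[.502,-.0207,0];u=P[...,0]*np.cos(a)+P[...,1]*np.sin(a);v=-P[...,0]*np.sin(a)+P[...,1]*np.cos(a)
    for lo in(.03,.045,.06,.072): q=(d>0)&(u>lo)&(u<lo+.012)&(abs(v)<.025)&(W[...,2]<.09);print(lo,np.percentile(W[q][:,2],[5,50,95]).round(4) if q.sum() else 0,end=' ')
    print()
    if n=='w': cv2.imwrite('pics/w11b.png',cv2.resize(im,(560,420))[:,:,::-1])
plan(.502,-.0205,.05,-100.2)
```

```text
u 0.0067 v -0.0065 z 0.2181 F [0.2 0.1 0. ] [-0.001 -0.002 -1.   ]
w terminal (np.int64(8083), (np.float64(169.0), array([500.5, -19.3]), array([164.7,  64.2])), 'z', np.float64(28.1))
0.03 [0.0267 0.0279 0.0291] 0.045 [0.027  0.0283 0.0295] 0.06 [0.0269 0.0281 0.0295] 0.072 [0.0167 0.0274 0.0289] 
side terminal (np.int64(726), (np.float64(167.5), array([500.9, -21.7]), array([164.9,  67.1])), 'z', np.float64(28.1))
0.03 [0.0245 0.0274 0.0303] 0.045 [0.0254 0.029  0.0316] 0.06 [0.0263 0.0285 0.0308] 0.072 [0.0241 0.0273 0.0301] 
sc terminal (np.int64(696), (np.float64(168.0), array([499.6, -21. ]), array([170.4,  67. ])), 'z', np.float64(29.7))
0.03 [0.0276 0.0302 0.0332] 0.045 [0.0275 0.0305 0.0339] 0.06 [0.026  0.0295 0.0335] 0.072 [0.0006 0.0182 0.0315] 
from [ 0.5077 -0.0284  0.2179] -99.74 F [ 0.5  0.4 -0.6] w 0.085 t 31.1 q [-17.  19.  84.  -0.  77.  83.]
{'tx': np.float64(-0.69), 'ty': np.float64(-0.68), 'tz': np.float64(16.79), 'turn': np.float64(0.46)} rows 5
```

View pics/w11b.png

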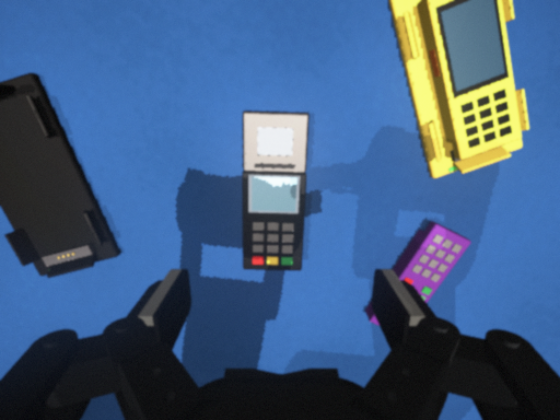

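The cover is shut and flush at z 28 across its whole length. Now grasping the terminal at its middle.

Emit:
{"name": "apply_moves", "arguments": {"motion": [{"tx":-0.8,"ty":-0.7,"tz":3,"turn":1.8,"jaw":1},{"tx":-0.8,"ty":-0.7,"tz":7,"turn":1.8,"jaw":1},{"tx":-0.8,"ty":-0.7,"tz":10,"turn":1.8,"jaw":1},{"tx":-0.8,"ty":-0.7,"tz":13,"turn":1.8,"jaw":1}]}}

```text
time_s: 31.43
position: [0.5008, -0.0202, 0.0862]
tool_rot: [[0.98, -0.2, -0.001], [-0.2, -0.98, -0.001], [-0.001, 0.002, -1.0]]
ft_force: [1.1, 0.4, 0.1]
grip_width: 0.0854
```

Emit:
{"name": "apply_moves", "arguments": {"motion": [{"tx":0,"ty":0,"tz":1.5,"turn":0,"jaw":1},{"tx":0,"ty":0,"tz":2,"turn":0,"jaw":1},{"tx":0,"ty":0,"tz":2,"turn":0,"jaw":1},{"tx":0,"ty":0,"tz":2,"turn":0,"jaw":1}]}}

```text
time_s: 31.77
position: [0.5015, -0.0204, 0.0669]
tool_rot: [[0.98, -0.2, -0.0], [-0.2, -0.98, -0.002], [0.0, 0.002, -1.0]]
ft_force: [0.2, -1.2, 0.3]
grip_width: 0.0851
```

Run:
```python
from h import *
uz();plan(.5005,-.0205,.029,-101.5)
```

```text
u -0.0006 v 0.0002 z 0.0669 F [ 0.2 -1.2  0.3] [-0.    -0.002 -1.   ]
from [ 0.5015 -0.0204  0.0669] -101.53 F [ 0.2 -1.2  0.3] w 0.0851 t 31.77 q [-16.  30.  97.  -0.  54.  86.]
{'tx': np.float64(-0.1), 'ty': np.float64(0.03), 'tz': np.float64(3.79), 'turn': np.float64(-0.03)} rows 1
```

Emit:
{"name": "apply_moves", "arguments": {"motion": [{"tx":0,"ty":0,"tz":1.5,"turn":0,"jaw":1},{"tx":0,"ty":0,"tz":3,"turn":0,"jaw":1},{"tx":0,"ty":0,"tz":3.8,"turn":0,"jaw":1},{"tx":0,"ty":0,"tz":3.8,"turn":0,"jaw":1},{"tx":0,"ty":0,"tz":3.8,"turn":0,"jaw":-1}], "squeeze": 60}}

```text
time_s: 32.18
position: [0.5019, -0.0206, 0.0296]
tool_rot: [[0.98, -0.2, 0.001], [-0.2, -0.98, -0.002], [0.001, 0.002, -1.0]]
ft_force: [-0.1, -0.7, -0.8]
grip_width: 0.0758
```

Emit:
{"name": "apply_moves", "arguments": {"motion": [{"tx":0,"ty":0,"tz":0,"turn":0,"jaw":-1},{"tx":0,"ty":0,"tz":0,"turn":0,"jaw":-1},{"tx":0,"ty":0,"tz":0,"turn":0,"jaw":-1},{"tx":0,"ty":0,"tz":0,"turn":0,"jaw":-1},{"tx":0,"ty":0,"tz":0,"turn":0,"jaw":-1}]}}

```text
time_s: 32.6
position: [0.5024, -0.0207, 0.0311]
tool_rot: [[0.98, -0.2, 0.003], [-0.2, -0.98, -0.003], [0.003, 0.002, -1.0]]
ft_force: [-1.5, -0.7, 4.7]
grip_width: 0.0639
```

Emit:
{"name": "apply_moves", "arguments": {"motion": [{"tx":0,"ty":0,"tz":-0.5,"turn":0,"jaw":-1},{"tx":0,"ty":0,"tz":-2,"turn":0,"jaw":-1},{"tx":0,"ty":0,"tz":-5,"turn":0,"jaw":-1},{"tx":0,"ty":0,"tz":-9,"turn":0,"jaw":-1},{"tx":0,"ty":0,"tz":-13,"turn":0,"jaw":-1}]}}

```text
time_s: 33.02
position: [0.5013, -0.0201, 0.163]
tool_rot: [[0.98, -0.2, 0.001], [-0.2, -0.98, -0.002], [0.002, 0.002, -1.0]]
ft_force: [1.9, 0.2, -4.2]
grip_width: 0.0641
```

Emit:
{"name": "apply_moves", "arguments": {"motion": [{"tx":0,"ty":0,"tz":-1.5,"turn":0,"jaw":-1},{"tx":0,"ty":0,"tz":-1.5,"turn":0,"jaw":-1},{"tx":0,"ty":0,"tz":-1.5,"turn":0,"jaw":-1}]}}

```text
time_s: 33.27
position: [0.501, -0.02, 0.1785]
tool_rot: [[0.98, -0.2, 0.003], [-0.2, -0.98, -0.003], [0.003, 0.002, -1.0]]
ft_force: [0.2, -0.4, -4.9]
grip_width: 0.0639
```

Run:
```python
from h import *
uz()
im,d,c=load('w11')
for n,(im,d,c) in {'w11':load('w11'),'s0':load('s0'),'d0':load('d0'),'side':snap('side','d12'),'w':snap('wrist','w12')}.items():
    W=world(d,c);H,S,V=hs(im);q=(d>0)&(V<70)&(abs(W[...,2]-.010)<.004)&(np.hypot(W[...,0]-.555,W[...,1]-.228)<.13)
    if q.sum()>200: print(n,'bbase',rect(W,q,(-5,15,.5)))
    # back stop
    q=(d>0)&(V<90)&(W[...,2]>.035)&(W[...,2]<.068)&(W[...,0]>.6)&(W[...,0]<.69)&(W[...,1]>.17)&(W[...,1]<.29)
    if q.sum()>30: print(n,'stop',np.percentile(W[q],[3,50,97],axis=0).round(3).tolist())
plan(.555,.228,.15,-85)
```

```text
u -0.0011 v 0.0005 z 0.1785 F [ 0.2 -0.4 -4.9] [ 0.003 -0.003 -1.   ]
w11 bbase (np.int64(10341), (np.float64(5.0), array([555.5, 230.1]), array([196.2,  95.9])), 'z', np.float64(9.6))
s0 bbase (np.int64(674), (np.float64(6.0), array([556.3, 228.1]), array([201.5,  97.8])), 'z', np.float64(11.2))
s0 stop [[0.643, 0.211, 0.036], [0.648, 0.234, 0.053], [0.653, 0.265, 0.066]]
d0 bbase (np.int64(699), (np.float64(5.5), array([552.4, 229.2]), array([198.5,  99. ])), 'z', np.float64(10.1))
d0 stop [[0.642, 0.209, 0.036], [0.646, 0.233, 0.053], [0.652, 0.267, 0.064]]
side bbase (np.int64(424), (np.float64(2.5), array([553.9, 229.5]), array([203.7,  95.1])), 'z', np.float64(10.1))
side stop [[0.642, 0.21, 0.038], [0.645, 0.236, 0.058], [0.652, 0.266, 0.065]]
w bbase (np.int64(9008), (np.float64(3.5), array([551.5, 226. ]), array([189.2,  92. ])), 'z', np.float64(9.5))
from [ 0.5004 -0.0199  0.1766] -101.53 F [ 0.2 -1.4 -4.8] w 0.0641 t 33.37 q [-16.  21.  89.  -0.  70.  86.]
{'tx': np.float64(0.2), 'ty': np.float64(-12.69), 'tz': np.float64(1.33), 'turn': np.float64(-8.26)} rows 4
{'tx': np.float64(2.02), 'ty': np.float64(-12.53), 'tz': np.float64(1.33), 'turn': np.float64(-8.26)} rows 4
```

Emit:
{"name": "apply_moves", "arguments": {"motion": [{"tx":0,"ty":-3,"tz":0,"turn":-2,"jaw":-1},{"tx":0.1,"ty":-6,"tz":0,"turn":-4,"jaw":-1},{"tx":0.2,"ty":-9,"tz":0,"turn":-6,"jaw":-1},{"tx":0.2,"ty":-12.7,"tz":0,"turn":-8.4,"jaw":-1}]}}

```text
time_s: 33.7
position: [0.5273, 0.1047, 0.1743]
tool_rot: [[0.999, -0.054, -0.005], [-0.054, -0.999, -0.002], [-0.005, 0.002, -1.0]]
ft_force: [0.7, -0.4, -3.5]
grip_width: 0.064
```

Emit:
{"name": "apply_moves", "arguments": {"motion": [{"tx":0.6,"ty":-4,"tz":0,"turn":-2,"jaw":-1},{"tx":1.2,"ty":-8,"tz":0,"turn":-4,"jaw":-1},{"tx":1.8,"ty":-11,"tz":0,"turn":-6,"jaw":-1},{"tx":2.1,"ty":-12.5,"tz":0,"turn":-8.4,"jaw":-1},{"tx":2.1,"ty":-12.5,"tz":0,"turn":-8.4,"jaw":-1}]}}

```text
time_s: 34.12
position: [0.5546, 0.2314, 0.1713]
tool_rot: [[0.995, 0.098, -0.009], [0.098, -0.995, -0.002], [-0.009, 0.001, -1.0]]
ft_force: [-0.6, -0.3, -4.2]
grip_width: 0.0637
```

Emit:
{"name": "apply_moves", "arguments": {"motion": [{"tx":0,"ty":0,"tz":2,"turn":0,"jaw":-1},{"tx":0,"ty":0,"tz":5,"turn":0,"jaw":-1},{"tx":0,"ty":0,"tz":7,"turn":0,"jaw":-1},{"tx":0,"ty":0,"tz":7.5,"turn":0,"jaw":-1},{"tx":0,"ty":0,"tz":7.5,"turn":0,"jaw":-1}]}}

```text
time_s: 34.53
position: [0.5528, 0.2304, 0.094]
tool_rot: [[0.995, 0.096, -0.015], [0.096, -0.995, -0.003], [-0.015, 0.001, -1.0]]
ft_force: [1.1, -0.6, -4.5]
grip_width: 0.0642
```

Emit:
{"name": "apply_moves", "arguments": {"motion": [{"tx":0,"ty":0,"tz":0,"turn":0,"jaw":-1},{"tx":0,"ty":0,"tz":0,"turn":0,"jaw":-1}]}}

```text
time_s: 34.7
position: [0.5533, 0.2301, 0.0948]
tool_rot: [[0.995, 0.096, -0.014], [0.096, -0.995, -0.003], [-0.014, 0.001, -1.0]]
ft_force: [-0.1, -0.6, -2.9]
grip_width: 0.0637
```

Run:
```python
from h import *
uz();plan(.5563,.2291,.065,-84.7)
a=snap('side','d13')[0];b=snap('wrist','w13')[0]
cv2.imwrite('pics/c13.png',np.hstack([cv2.resize(a[130:220,190:300],(407,333)),cv2.resize(b,(393,333))])[:,:,::-1])
```

```text
u 0.0069 v 0.2559 z 0.0948 F [-0.1 -0.6 -2.9] [-0.014 -0.003 -1.   ]
from [0.5533 0.2301 0.0948] -84.5 F [-0.1 -0.6 -2.9] w 0.0637 t 34.7 q [11. 35. 78. -0. 67. 96.]
{'tx': np.float64(0.29), 'ty': np.float64(0.13), 'tz': np.float64(2.98), 'turn': np.float64(0.2)} rows 1
```

View pics/c13.png

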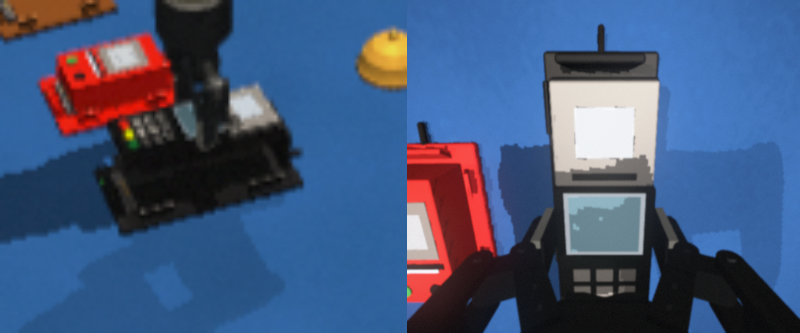

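The terminal is aligned over its base with the stop beyond its head. Lowering.

Emit:
{"name": "apply_moves", "arguments": {"motion": [{"tx":0.4,"ty":0.1,"tz":0.8,"turn":0.2,"jaw":-1},{"tx":0.4,"ty":0.1,"tz":1.8,"turn":0.2,"jaw":-1},{"tx":0.4,"ty":0.1,"tz":2.8,"turn":0.2,"jaw":-1},{"tx":0.4,"ty":0.1,"tz":3,"turn":0.2,"jaw":-1},{"tx":0.4,"ty":0.1,"tz":3,"turn":0.2,"jaw":-1}]}}

```text
time_s: 35.22
position: [0.5563, 0.2295, 0.0636]
tool_rot: [[0.996, 0.093, -0.015], [0.093, -0.996, -0.003], [-0.016, 0.002, -1.0]]
ft_force: [0.2, 0.9, -4.3]
grip_width: 0.0638
```

Emit:
{"name": "apply_moves", "arguments": {"motion": [{"tx":0,"ty":0,"tz":0.5,"turn":0,"jaw":-1},{"tx":0,"ty":0,"tz":1,"turn":0,"jaw":-1},{"tx":0,"ty":0,"tz":1.5,"turn":0,"jaw":-1},{"tx":0,"ty":0,"tz":2,"turn":0,"jaw":-1},{"tx":0,"ty":0,"tz":2.1,"turn":0,"jaw":-1}]}}

```text
time_s: 35.63
position: [0.5557, 0.2294, 0.0417]
tool_rot: [[0.996, 0.093, -0.016], [0.093, -0.996, -0.003], [-0.017, 0.002, -1.0]]
ft_force: [-0.9, -0.5, -1.8]
grip_width: 0.0639
```

Run:
```python
from h import *
plan(.5563,.2291,.041,-84.7)
```

```text
from [0.5557 0.2294 0.0417] -84.68 F [-0.9 -0.5 -1.8] w 0.0639 t 35.63 q [11. 39. 80.  0. 61. 96.]
{'tx': np.float64(0.05), 'ty': np.float64(0.04), 'tz': np.float64(0.07), 'turn': np.float64(0.02)} rows 1
```

Emit:
{"name": "apply_moves", "arguments": {"motion": [{"tx":0,"ty":0,"tz":0.1,"turn":0,"jaw":-1},{"tx":0,"ty":0,"tz":0.2,"turn":0,"jaw":-1},{"tx":0,"ty":0,"tz":0.3,"turn":0,"jaw":-1},{"tx":0,"ty":0,"tz":0.3,"turn":0,"jaw":-1}]}}

```text
time_s: 35.97
position: [0.5558, 0.2295, 0.0411]
tool_rot: [[0.996, 0.093, -0.015], [0.093, -0.996, -0.003], [-0.015, 0.002, -1.0]]
ft_force: [-7.6, -1.6, 15.4]
grip_width: 0.0639
```

Contact at the expected height. Release and lift.

Emit:
{"name": "apply_moves", "arguments": {"motion": [{"tx":0,"ty":0,"tz":0,"turn":0,"jaw":0.7},{"tx":0,"ty":0,"tz":0,"turn":0,"jaw":1},{"tx":0,"ty":0,"tz":0,"turn":0,"jaw":1},{"tx":0,"ty":0,"tz":0,"turn":0,"jaw":1},{"tx":0,"ty":0,"tz":-2,"turn":0,"jaw":1}]}}

```text
time_s: 36.38
position: [0.5545, 0.2291, 0.0581]
tool_rot: [[0.995, 0.093, -0.021], [0.093, -0.996, -0.004], [-0.021, 0.002, -1.0]]
ft_force: [0.5, -0.7, -0.3]
grip_width: 0.0858
```

Emit:
{"name": "apply_moves", "arguments": {"motion": [{"tx":0,"ty":0,"tz":-4,"turn":0,"jaw":1},{"tx":0,"ty":0,"tz":-8,"turn":0,"jaw":1},{"tx":0,"ty":0,"tz":-12,"turn":0,"jaw":1},{"tx":0,"ty":0,"tz":-16,"turn":0,"jaw":1},{"tx":0,"ty":0,"tz":-19,"turn":0,"jaw":1}]}}

```text
time_s: 36.8
position: [0.5587, 0.23, 0.2516]
tool_rot: [[0.996, 0.093, -0.018], [0.093, -0.996, -0.004], [-0.018, 0.002, -1.0]]
ft_force: [0.1, -0.5, 0.1]
grip_width: 0.0857
```

Emit:
{"name": "apply_moves", "arguments": {"motion": [{"tx":0,"ty":0,"tz":0,"turn":0,"jaw":1},{"tx":0,"ty":0,"tz":0,"turn":0,"jaw":1},{"tx":0,"ty":0,"tz":0,"turn":0,"jaw":1}]}}

```text
time_s: 37.05
position: [0.5584, 0.2299, 0.2505]
tool_rot: [[0.996, 0.093, -0.019], [0.093, -0.996, -0.004], [-0.02, 0.002, -1.0]]
ft_force: [0.2, -0.2, 0.1]
grip_width: 0.0856
```

Run:
```python
from h import *
T={'term':(.555,.229,.038,.1),'scan':(.588,-.2235,.034,.085),'prn':(.494,.398,.054,.075),'phone':(.476,-.422,.034,.08)}
for n,(im,d,c) in {'w':snap('wrist','w14'),'side':snap('side','d14'),'sc':snap('scene','s14')}.items():
    W=world(d,c)
    for k,(x,y,z,r) in T.items():
        t=(d>0)&(np.hypot(W[...,0]-x,W[...,1]-y)<r)&(abs(W[...,2]-z)<.007)
        if t.sum()<200: continue
        A=np.c_[W[t][:,:2]-[x,y],np.ones(t.sum())];s=np.linalg.lstsq(A,W[t][:,2],rcond=None)[0]
        print(n,k,rect(W,t,(-10,25,.5)),'slope',np.round(s[:2],4))
    if n=='w':
        a=np.radians(5.3);u=(W[...,0]-.555)*np.cos(a)+(W[...,1]-.229)*np.sin(a);v=-(W[...,0]-.555)*np.sin(a)+(W[...,1]-.229)*np.cos(a)
        for lo in(-.08,-.05,-.02,.01,.03,.045,.06,.073): q=(d>0)&(u>lo)&(u<lo+.01)&(abs(v)<.025);print(lo,np.round(np.median(W[q][:,2]),4) if q.sum() else None,end=' ')
        print(); wi=im
    if n=='side': si=im
cv2.imwrite('pics/c14.png',np.hstack([cv2.resize(wi,(400,300)),cv2.resize(si[100:384,130:384],(400,447))[:300]])[:,:,::-1])
print(telemetry.observe()['time_s'])
```

```text
w term (np.int64(7232), (np.float64(5.5), array([553.9, 229.2]), array([164.9,  64.2])), 'z', np.float64(38.1)) slope [-0.0017 -0.0005]
w prn (np.int64(4841), (np.float64(5.5), array([495.9, 397.8]), array([110.,  63.])), 'z', np.float64(54.0)) slope [-0.0042  0.0131]
-0.08 0.0384 -0.05 0.0385 -0.02 0.0387 0.01 0.3142 0.03 0.0379 0.045 0.0383 0.06 0.0382 0.073 0.0377 
side term (np.int64(533), (np.float64(5.0), array([559.2, 226.5]), array([176.5,  66.5])), 'z', np.float64(38.3)) slope [-0.0033  0.0076]
side scan (np.int64(825), (np.float64(17.0), array([ 587.2, -223.9]), array([148.5,  73.4])), 'z', np.float64(34.3)) slope [0.0017 0.0124]
side prn (np.int64(285), (np.float64(10.5), array([495.4, 395.2]), array([110.8,  69.8])), 'z', np.float64(54.3)) slope [-0.0019  0.0166]
side phone (np.int64(930), (np.float64(5.0), array([ 475.4, -423.5]), array([137.6,  48.3])), 'z', np.float64(34.0)) slope [-0.0009  0.0155]
sc term (np.int64(592), (np.float64(6.5), array([560.2, 227.5]), array([179.2,  69.8])), 'z', np.float64(39.8)) slope [-0.0082  0.0314]
sc scan (np.int64(891), (np.float64(18.0), array([ 588.6, -223.5]), array([150.2,  75.7])), 'z', np.float64(36.0)) slope [-0.009   0.0284]
sc prn (np.int64(320), (np.float64(10.5), array([495.3, 395.4]), array([113.3,  68.4])), 'z', np.float64(55.4)) slope [-0.0086  0.0204]
sc phone (np.int64(792), (np.float64(7.5), array([ 476.2, -421.3]), array([138.8,  76.6])), 'z', np.float64(35.7)) slope [-0.0115  0.0212]
37.2
```

View pics/c14.png

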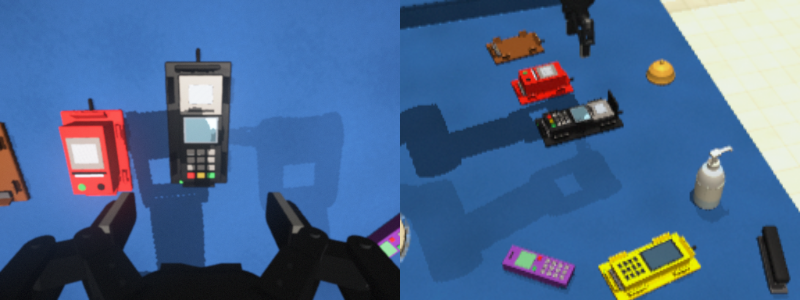

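The last picture shows the terminal shut and flat on the black base, the printer on the red base, the scanner on the yellow base, and the bottle standing. Depth gives every device's top at its seated height: 38, 54, 34 and 34 mm. Handing in.

```bash
python3 -c "
from h import *
print(close_job())"
```

```text
the job is handed in; nothing more can be done
None
```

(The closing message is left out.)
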